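# Empty the worn bearings out of the two-bay tote and tidy the drill strip-down

## Robot

A 6-joint arm with a two-finger parallel gripper is mounted at the origin on the work surface. World frame = base frame: x ahead of the robot, y to its left, z up, the work surface at z = 0. Lengths are in m, angles in degrees, forces in N, time in s.
With the tool pointing down it reaches from about 0.35 to 0.875 m from the base axis. Payload 4.2 kg.
Tool frame: the origin (TCP) lies midway between the tips of the shut fingers; the grasp point (between the pads) lies 19 mm behind it; y points along the fingers, x is the direction in which the jaws open and shut, and the axes are right-handed (so a half turn about y gives the same grasp; the last joint's range is limited). The gripper opens to 87 mm and grips with 3 to 60 N. Pads are 19 mm wide; open, the fingers measure 117 mm over their backs; the gripper's body (75 mm by 190 mm) begins 51 mm behind the grasp point.
Start: joints at [-55.944, 22.042, 0.453, 0, -68.411, -14.817], TCP at [0.206, -0.59, 0.223] pointing down, gripper open.
Joint ranges: [-179.83, 179.83], [-69.29, 118.12], [-61.27, 80.66], [-181.25, 117.63], [-171.15, -9.14], [-177.46, 177.46]. Speed limits (degrees/s): [159.86, 159.86, 180, 180, 180, 180].

## Interface

Orientations are given as [roll, pitch, yaw] about the fixed x, y, z axes, in that order (R = Rz(yaw) Ry(pitch) Rx(roll)).
In Python, from rig import * gives the robot as it stands.
- The arm moves only by the tool servo_tool, never from a script. Its argument "deltas" is a list of rows, each an object of numbers: "wx", "wy", "wz": the turn, a rotation vector about the tool's x, y, z in units of 4 degrees (1.0 is 4 degrees); "dx", "dy", "dz": the shift along the tool's x, y, z in units of 0.04 m (1.0 is 0.04 m); "hand": the gripper's target within -1 to 1 (fully open at 1, half-way at 0, shut at -1). In form: [{"wx": .., "wy": .., "wz": .., "dx": .., "dy": .., "dz": .., "hand": ..}, ...]. A call has 1 to 5 rows; each row shifts and turns the commanded pose from where the row before left it, along the tool's axes as they then stand; what a row does not reach is not made up. A row lasts 1/12 s, in which the tool goes at most 41.7 mm and 7.16 degrees, less where a joint would pass 70% of its speed; a pose out of reach is approached as far as the arm can. A call with a number of a shift or a turn outside -1 to 1 is refused whole. A call with a gripper value outside its range is refused whole. The fingers move at their own pace and stop on an object; "grip_force" is the grip in N (left out, the last holds). Time passes only in rows, so rows that do not move let the fingers close. It gives the time, the measured TCP pose, the force and the opening at its end, in the units of the state.
- sense(): the state, without advancing time (a new reading comes with each control period).
- grab_frame(name): name is "scene" or "side" or "wrist"; returns (picture, depth): 480x640x3 uint8, red, green, blue; 480x640 float32, m along the optical axis (not along the pixel's ray), 0 where there is no reading.
- camera_info(name): a dict with "fx", "fy", "cx", "cy" (pixels), "R" (3x3) and "t" (3): a world point X has camera coordinates R X + t. Camera axes: x right, y down, z forward; pixel columns grow to the right and rows downward; lengths in m; the calibration is good to about 2 mm. The wrist camera is an equidistant fisheye: a pixel r from the principal point sees the ray r / f radians off the axis. A picture is of the moment at which its call begins: read the wrist's pose just before it. camera_info takes no time and is no camera call; for the wrist camera it gives the pose at the moment of the call.
- close_job(): hands the job in, once; it reports no verdict.
The state is a dict: "clock": time; "q": joint angles; "qd": joint speeds; "effort": joint torques, N m; "tool_pos": TCP position; "tcp_rot": TCP orientation; "force": force on the tool from outside, world axes, zero at the start; "torque": the same for the moment, N m; "grip_width": finger opening in m.
Only numpy, scipy, OpenCV 4.12 (cv2) and the standard library are available. Lean on these libraries where they do the work, as an engineer would, in place of code of your own. Each camera call takes 0.05 s, during which the arm holds its last target.

## Task

The drill has been overhauled: swing the yellow scrap box's lid up to stand open, tip all the worn bearings out of the tote's red bay into the box while the good bushes stay in the green bay, and stand the tote upright back on its rubber mat. Put the good gears and brass bushes that lie about on the bench into the green bay as well, and finish with the scrap box's lid fully shut; leave the drill, the screwdriver and the tape where they are.

Things in the scene. Friction and masses are not known exactly. Their poses are not given: they have to be found in the camera images.
- tote_grip (a point): two-bay tote (loose, about 380 g empty), grey sheet steel, 250 long (x), 96 wide (y): side walls 45 tall and 4 thick, cross divider 60 tall at mid-length, carrying a black upright grip 14 thick (x), 80 wide (y), 28 tall. The point is the grip's centre, 92 above the tote's underside (grip spans 78 to 106). x runs along the tote from the red bay (-x) to the green bay (+x), z up
- red_lip (a point): middle of the pouring lip at the red bay's end: 125 from the grip along the tote's -x, 66 below it (26 above the underside). The end has no wall. Tilted with this end down by about 45 degrees, the red bay's parts slide out over the lip while the green bay's rest against the divider; the sheet is smooth, parts slide on it beyond about 13 to 19 degrees
- green_bay (a point): middle of the green bay's floor, 60 from the divider along the tote's +x, 3 above its underside. Both bays are alike: 88 wide inside, from the divider (x = 2) flat for 60, then a 20-degree ramp up to an open lip at x = 125, 26 above the underside. The floors are painted red and green
- mat: black ribbed rubber mat, 280 x 130 x 3, fixed to the bench, on which the tote stands; origin at its centre on the bench, x along its length
- box_floor (a point): yellow steel scrap box fixed to the bench, 190 (x) x 210 (y) outside, 70 tall, walls 4; the point is the centre of its inner floor, 4 above the bench. x and y along its sides; the lid is hinged along its +y side, its -x side faces the robot
- lid_hinge (a point): middle of the lid's hinge axis, on the box's +y edge (105 from the box's centre, 71 above the bench); the axis runs along the box's x
- lid_bar (a point): centre of the lid's handle: round steel bar 10 in diameter, 90 long, parallel to the hinge, standing off the lid; in the lid's own plane 190 from the hinge axis towards the free edge, and 38 above that plane. The lid is a 194 x 214 plate 4 thick (its free edge 214 from the hinge, its top face 5 above the hinge plane)
- lid (a joint): lid angle in rad: 0 shut flat on the box, 1.57 standing upright, end stop 1.75 (leaning a little outwards, to the box's +y side). A stiff hinge (about 0.4 N m): the lid stays where it is left. At the start shut or up to 0.15 ajar
- gear1_c (a point): good gear lying on the bench at the start: bright steel toothed wheel, diameter 34, 14 thick (a small hub stands 3 above), 50 g, flat on its face; the point is its centre, half-way up (7 above its underside), z along its bore. May be absent
- gear2_c (a point): good gear lying on the bench at the start: bright steel toothed wheel, diameter 34, 14 thick (a small hub stands 3 above), 50 g, flat on its face; the point is its centre, half-way up (7 above its underside), z along its bore. May be absent
- bush1_c (a point): good bush lying on the bench at the start: plain brass bush, diameter 24, 16 tall, 35 g, standing on end; the point is its centre, half-way up, z along its bore. May be absent
- bush2_c (a point): good bush lying on the bench at the start: plain brass bush, diameter 24, 16 tall, 35 g, standing on end; the point is its centre, half-way up, z along its bore. May be absent
- bush3_c (a point): good brass bush like the others (diameter 24, 16 tall), in the green bay from the start; the point is its centre
- bush4_c (a point): good brass bush like the others (diameter 24, 16 tall), in the green bay from the start; the point is its centre
- bush5_c (a point): good brass bush like the others (diameter 24, 16 tall), in the green bay from the start; the point is its centre
- worn1_c (a point): worn-out bearing, dark rust-brown disc of diameter 26, 8 thick, 22 g, in the red bay at the start; the point is its centre. May be absent
- worn2_c (a point): worn-out bearing, dark rust-brown disc of diameter 26, 8 thick, 22 g, in the red bay at the start; the point is its centre. May be absent
- worn3_c (a point): worn-out bearing, dark rust-brown disc of diameter 26, 8 thick, 22 g, in the red bay at the start; the point is its centre. May be absent
- worn4_c (a point): worn-out bearing, dark rust-brown disc of diameter 26, 8 thick, 22 g, in the red bay at the start; the point is its centre. May be absent
- drill: stripped teal power drill lying on the bench, 66 tall, 1.3 kg, loose; origin under the middle of its motor housing (55 wide in x, 150 long in y), the chuck reaching to y = -157, the handle (42 wide) to x = +138 at y = +45. To be left alone
- driver: screwdriver with an amber handle, 225 long, loose; origin under its middle. To be left alone
- tape: roll of black tape, diameter 64, 19 tall, loose; origin under its centre. To be left alone

How it is judged:
By the outcome, as a careful person would: the job done as asked, in the order asked, and still so for the second after the job is handed in, with the robot touching nothing.
Of gear1, gear2, bush1, bush2 only 2 to 4 are there at a start; the rules pass over those that are not, and their reading is None.
Of worn1, worn2, worn3, worn4 only 2 to 4 are there at a start; the rules pass over those that are not, and their reading is None.
At some moment in a run one of gear1, gear2, bush1, bush2 may be knocked a few centimetres aside while the robot is not near it.
It also fails if it takes over 210 s, if anything falls off the work surface, if the arm or the gripper's body presses on something with over 40 N, if the wrist force passes 120 N, or if a joint passes its speed limit or range.

## Working session

There is one attempt and no reset: what is moved stays moved. The work goes in short steps, Python scripts to look and compute and a tool call to move; the robot and the scene stay as the last step left them, time stands still between calls to the robot, and variables do not carry over. Pictures are saved under pics/ and viewed, and the job is handed in when it is done.

Besides the shell and the picture viewer there is one more tool, called after "Emit:" in YAML: its name, and indented under it one key for each argument. servo_tool: Moves the arm, as the interface text tells. Its arguments: {"type":"object","properties":{"deltas":{"type":"array"},"grip_force":{"type":"number"}},"required":["deltas"]}

```bash
ls; mkdir -p pics; python3 - <<'E'
from rig import *
import cv2
s=sense();print(s)
for n in ["scene","side","wrist"]:
    ci=camera_info(n);print(n,ci)
    p,d=grab_frame(n);cv2.imwrite(f"pics/{n}0.png",p[:,:,::-1])
E
```

```text
pics
{'clock': 0.0, 'q': array([-5.59436923e+01,  2.20893945e+01,  3.78853847e-01, -2.98283597e-02,
       -6.84106311e+01, -1.48149288e+01]), 'qd': array([-0.00246895, -0.05057276, -0.04681128, -0.02809841,  0.0288713 ,
        0.00255553]), 'effort': array([-1.25155020e-03, -3.90663707e+01,  1.87399739e+01,  4.21970442e+00,
        1.11031780e-02, -1.69934683e-04]), 'tool_pos': array([ 0.20576939, -0.58950834,  0.22146551]), 'tcp_rot': array([-89.9958072 ,  -0.12423228, 109.23036958]), 'force': array([-0.7231902 ,  0.12748004,  1.10844336]), 'torque': array([-0.024356  , -0.01402522,  0.03807861]), 'grip_width': 0.08682122592807316}
scene {'fx': 438.33132765132314, 'fy': 438.33132765132314, 'cx': 315.90713879871447, 'cy': 241.05743004694668, 'R': array([[ 0.70260222,  0.71153183, -0.00851873],
       [ 0.59451434, -0.59354772, -0.54245166],
       [-0.3910279 ,  0.37606324, -0.84004382]]), 't': array([-0.33184944, -0.3419042 ,  1.27490071])}
side {'fx': 445.7530147363419, 'fy': 445.7530147363419, 'cx': 322.96433557800157, 'cy': 238.45163732117902, 'R': array([[-0.8392235 , -0.54377906,  0.00287212],
       [-0.4054957 ,  0.62227182, -0.66959019],
       [ 0.36232189, -0.56310045, -0.7427252 ]]), 't': array([0.42924893, 0.34724037, 0.78608802])}
wrist {'fx': 371.64829954431775, 'fy': 371.64829954431775, 'cx': 314.0434613086696, 'cy': 239.87801912652802, 'R': array([[-0.32936457,  0.94419856,  0.00283893],
       [ 0.90862955,  0.31613665,  0.27285519],
       [ 0.25673199,  0.09244837, -0.96205093]]), 't': array([ 0.62560226, -0.03392743,  0.39113034])}
```

View pics/scene0.png

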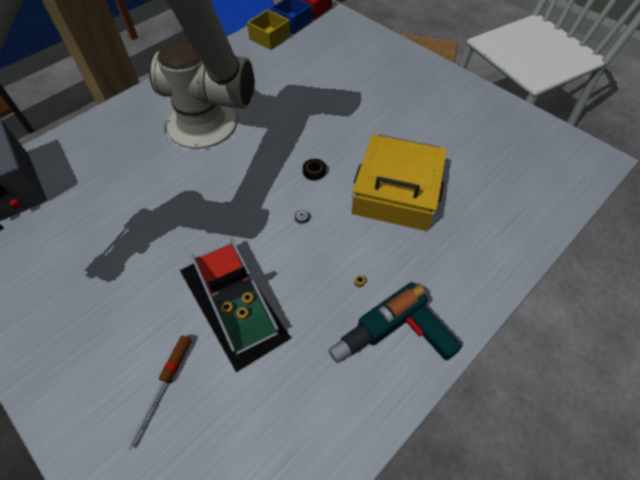

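View pics/side0.png

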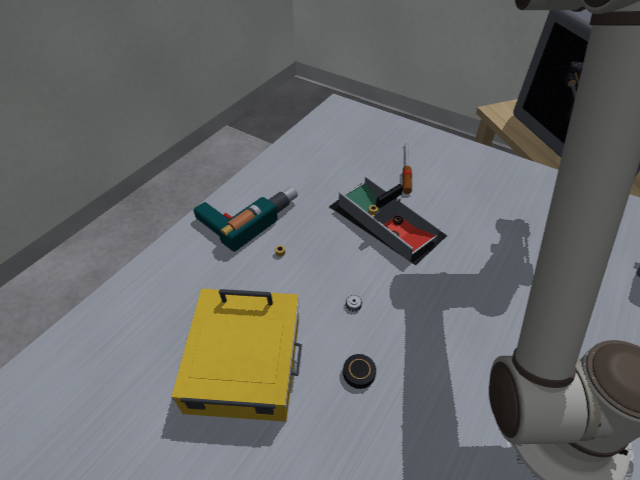

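View pics/wrist0.png

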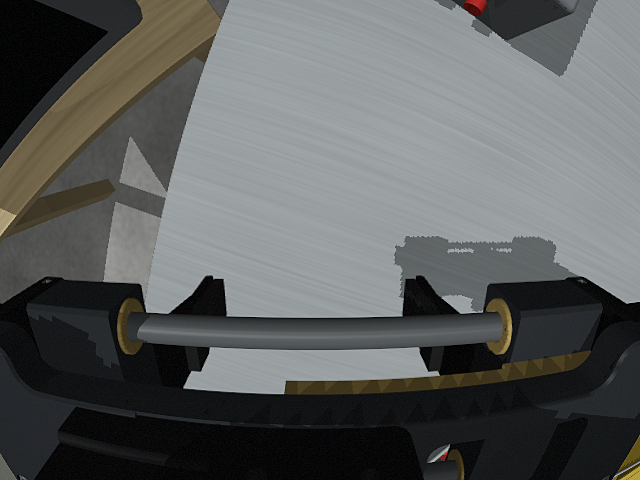

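The scene view shows the tote at about (238,300), gear (302,216), bush (360,281), box (400,180), tape (314,168), drill (400,320) and driver (165,385). The side view agrees: gear (354,302), bush (280,250), and the lid bar at (246,295). Next I'll measure.

```bash
cat > h.py <<'E'
from rig import *
import numpy as np, cv2
from scipy.spatial.transform import Rotation as Rn
def cloud(n,p=None,d=None,ci=None):
    ci=ci or camera_info(n)
    v,u=np.mgrid[0:480,0:640]
    c=np.stack([(u-ci['cx'])/ci['fx']*d,(v-ci['cy'])/ci['fy']*d,d],-1)
    w=(c-ci['t'])@ci['R']
    w[d==0]=np.nan
    return w
def ray(n,u,v,z,ci=None):
    ci=ci or camera_info(n)
    r=np.array([(u-ci['cx'])/ci['fx'],(v-ci['cy'])/ci['fy'],1]);o=-ci['R'].T@ci['t'];r=ci['R'].T@r
    return o+r*(z-o[2])/r[2]
def proj(n,X,ci=None):
    ci=ci or camera_info(n);c=ci['R']@np.array(X)+ci['t']
    return c[0]/c[2]*ci['fx']+ci['cx'],c[1]/c[2]*ci['fy']+ci['cy']
def crop(p,x0,y0,w,h,name,f=4):
    c=cv2.resize(p[y0:y0+h,x0:x0+w],None,fx=f,fy=f,interpolation=cv2.INTER_CUBIC)
    cv2.imwrite(name,c[:,:,::-1])
E
python3 - <<'E'
from h import *
for n in ["scene","side"]:
    p,d=grab_frame(n);np.savez(f"{n}0.npz",p=p,d=d)
    W=cloud(n,p,d)
    hsv=cv2.cvtColor(p,cv2.COLOR_RGB2HSV)
    def m(name,lo,hi,box=None,zmin=-.02):
        k=cv2.inRange(hsv,np.array(lo),np.array(hi))>0
        if box: b=np.zeros_like(k);b[box[1]:box[3],box[0]:box[2]]=1;k&=b
        k&=(W[...,2]>zmin)&(np.abs(W[...,0]-.5)<.6)
        v,u=np.where(k);w=W[k]
        if len(w)==0: print(n,name,'none');return k
        print(n,name,len(w),'px',u.mean().round(1),v.mean().round(1),'mean',w.mean(0).round(4),'min',np.percentile(w,2,0).round(3),'max',np.percentile(w,98,0).round(3))
        return k
    m('yellow',(20,150,80),(35,255,255),(340,120,460,240) if n=='scene' else (160,270,310,430))
    k=m('bush',(12,100,60),(30,255,255),(345,265,375,295) if n=='scene' else (268,238,292,262))
    k=m('red',(0,150,80),(8,255,255),(185,235,260,300) if n=='scene' else (370,200,450,270))
    k=m('green',(60,80,40),(90,255,255),(200,270,290,370) if n=='scene' else (330,170,400,220))
print(ray('scene',302,215,.01),ray('side',354,302,.01))
print(ray('scene',360,280,.008),ray('side',280,251,.008))
E
python3 - <<'E'
from h import *
a=np.load('scene0.npz')['p'];b=np.load('side0.npz')['p']
crop(a,170,230,130,150,'pics/c1.png',4);crop(a,340,120,120,120,'pics/c2.png',5)
crop(b,320,160,140,110,'pics/c3.png',5);crop(b,160,270,150,150,'pics/c4.png',4)
E
```

```text
scene yellow 6305 px 399.2 181.5 mean [0.5769 0.1791 0.0729] min [0.459 0.075 0.004] max [0.683 0.311 0.094]
scene bush 72 px 359.3 280.6 mean [ 0.6738 -0.063   0.015 ] min [ 0.663 -0.074  0.004] max [ 0.683 -0.047  0.019]
scene red 835 px 221.2 261.6 mean [ 0.4196 -0.2515  0.0183] min [ 0.388 -0.287  0.007] max [ 0.452 -0.215  0.029]
scene green 1139 px 252.5 322.3 mean [ 0.5803 -0.295   0.0133] min [ 0.513 -0.339  0.003] max [ 0.627 -0.254  0.027]
side yellow 11722 px 238.9 350.9 mean [0.5534 0.2141 0.083 ] min [0.445 0.093 0.032] max [0.668 0.318 0.093]
side bush 69 px 279.8 251.0 mean [ 0.6709 -0.0586  0.0136] min [ 0.663 -0.071  0.003] max [ 0.683 -0.051  0.019]
side red 637 px 409.6 233.1 mean [ 0.4396 -0.2788  0.0134] min [ 0.391 -0.313  0.004] max [ 0.502 -0.237  0.028]
side green 440 px 362.6 196.8 mean [ 0.5975 -0.3244  0.019 ] min [ 0.568 -0.358  0.007] max [ 0.628 -0.296  0.029]
[ 0.45008639 -0.02611879  0.01      ] [ 0.45265494 -0.03217468  0.01      ]
[ 0.67175123 -0.05775519  0.008     ] [ 0.67367825 -0.06249079  0.008     ]
```

```bash
python3 - <<'E'
import cv2,numpy as np
A=[cv2.imread(f'pics/c{i}.png') for i in (1,2,3,4)]
A=[cv2.resize(a,(400,300)) if 0 else cv2.copyMakeBorder(a[:600,:800],0,0,0,0,0) for a in A]
E
```

```text
(no output)
```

View pics/c1.png

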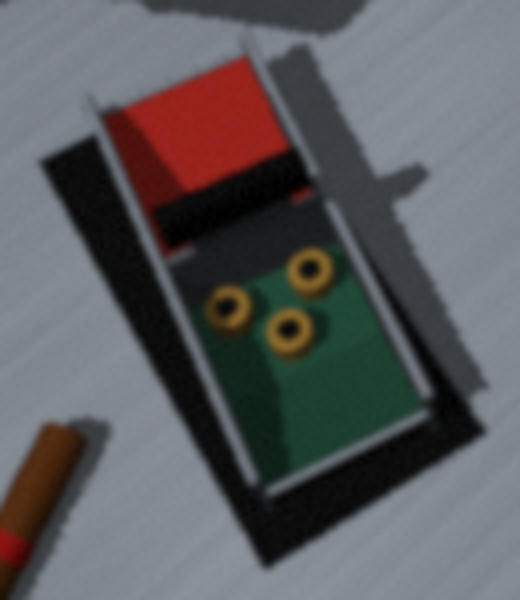

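View pics/c2.png

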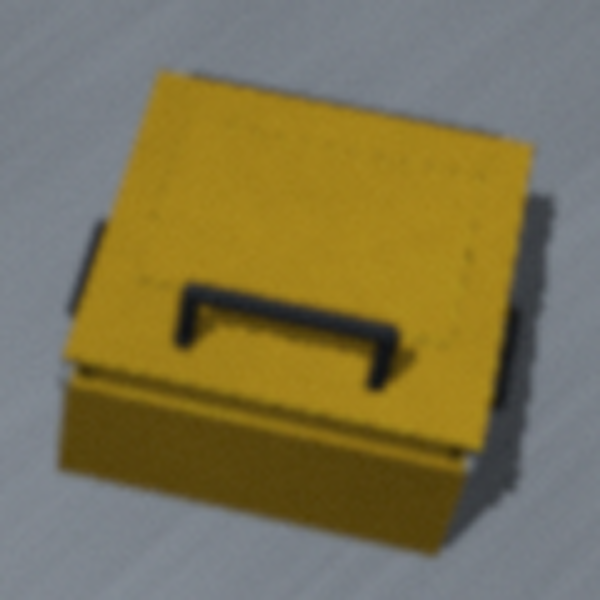

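View pics/c3.png

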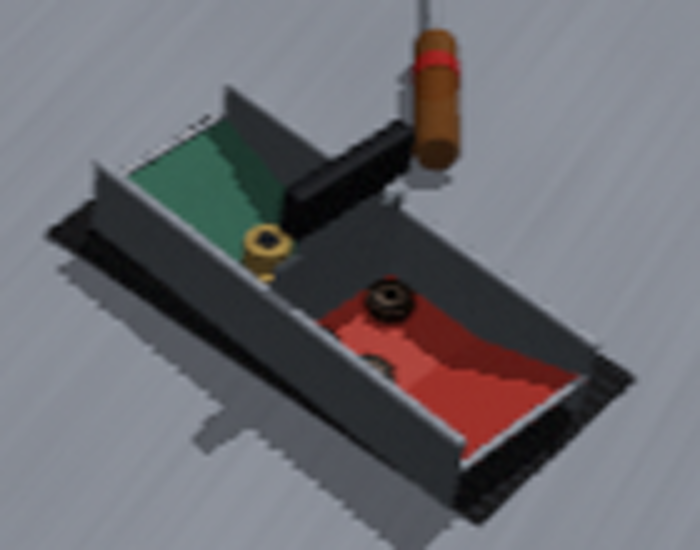

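View pics/c4.png

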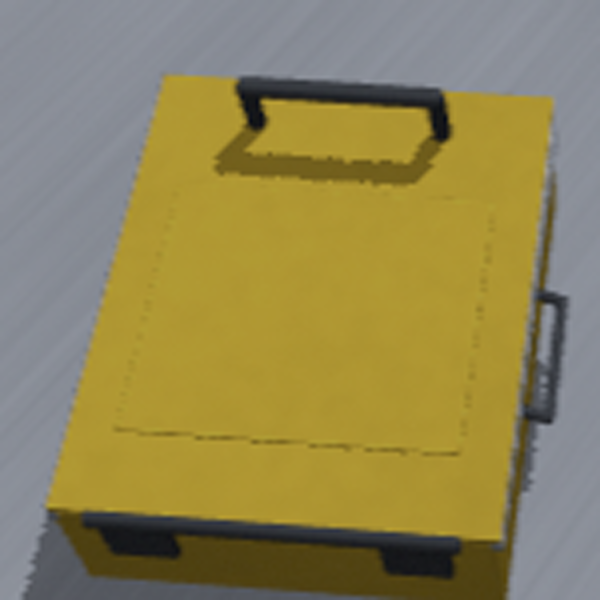

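```bash
cat >> h.py <<'E'
def tri(us,ud):
    A=[];b=[]
    for n,(u,v) in (('scene',us),('side',ud)):
        ci=camera_info(n);P=np.hstack([ci['R'],ci['t'][:,None]])
        x=(u-ci['cx'])/ci['fx'];y=(v-ci['cy'])/ci['fy']
        for r in (x*P[2]-P[0],y*P[2]-P[1]): A.append(r[:3]);b.append(-r[3])
    X,res,_,_=np.linalg.lstsq(np.array(A),np.array(b),rcond=None)
    return X
E
python3 - <<'E'
from h import *
for nm,a,b in [('hingeL',(372,134.4),(285.8,406)),('hingeR',(446.6,149.4),(172,397)),('freeR',(436,210),(201.25,288.75)),('freeL',(353,191.6),(298,294.5)),('barL',(379,178.4),(270.5,294.2)),('barR',(418.4,186.4),(220.5,291.2)),('gear',(302,215),(354,302)),('bush',(360,280),(280,251))]:
    print(nm,tri(a,b).round(4))
for n in ['scene','side']:
    f=np.load(n+'0.npz');W=cloud(n,f['p'],f['d'])
    x,y,z=W[...,0],W[...,1],W[...,2]
    k=(x>.35)&(x<.7)&(y>-.42)&(y<-.15)&(z>.07)&(z<.13)
    q=W[k];print(n,'grip',len(q),q.mean(0).round(4),q.min(0).round(3),q.max(0).round(3))
    t=q[q[:,2]>.095];c=t[:,:2].mean(0);_,s,vt=np.linalg.svd(t[:,:2]-c);print(c,vt[0],np.ptp((t[:,:2]-c)@vt.T,axis=0),np.degrees(np.arctan2(vt[0,1],vt[0,0])))
    # wall tops
    k=(x>.35)&(x<.7)&(y>-.42)&(y<-.15)&(z>.04)&(z<.056)
    q=W[k];np.savetxt(n+'walls.txt',q)
    r=cv2.minAreaRect(q[:,:2].astype(np.float32));print('walls',len(q),r)
    k=(x>.4)&(x<.75)&(y>.02)&(y<.36)&(z>.06)&(z<.115)
    q=W[k]; r=cv2.minAreaRect(q[:,:2].astype(np.float32));print('lid',len(q),r)
    # bar: 
    A=np.c_[q[:,0],q[:,1],np.ones(len(q))];co=None;m=np.ones(len(q),bool)
    for _ in range(8):
        co=np.linalg.lstsq(A[m],q[m,2],rcond=None)[0];m=abs(A@co-q[:,2])<.006
    print('lidplane',co,m.sum(), 'slope deg',np.degrees(np.arctan(np.hypot(*co[:2]))))
    b=q[(q[:,2]-A@co)>.02];print('bar',len(b),b.mean(0) if len(b) else 0,cv2.minAreaRect(b[:,:2].astype(np.float32)) if len(b)>3 else 0, b[:,2].max() if len(b) else 0)
# mat
f=np.load('scene0.npz')
for uv in [(41,160),(268,568),(484,432)]: print(ray('scene',170+uv[0]/4,230+uv[1]/4,.003))
for uv in [(48,235),(480,522),(633,378)]: print(ray('side',320+uv[0]/5,160+uv[1]/5,.003))
E
```

```text
hingeL [0.4258 0.2496 0.0747]
hingeR [0.5956 0.3417 0.0753]
freeR [0.6981 0.1562 0.0923]
freeL [0.5301 0.0634 0.0923]
barL [0.561  0.1103 0.1255]
barR [0.641  0.1552 0.1268]
gear [ 0.4519 -0.0288  0.0146]
bush [ 0.6723 -0.0598  0.0115]
scene grip 504 [ 0.5111 -0.2877  0.1002] [ 0.492 -0.326  0.07 ] [ 0.526 -0.248  0.112]
[ 0.51038592 -0.28724578] [-0.29250519 -0.95626394] [0.07940678 0.01539222] -107.00799750134605
walls 798 ((0.5070595145225525, -0.2857360243797302), (0.10006936639547348, 0.25367751717567444), 73.25836181640625)
lid 5169 ((0.5606732964515686, 0.20385941863059998), (0.19551879167556763, 0.2196940928697586), 28.664634704589844)
lidplane [ 0.03756312 -0.0667107   0.07763258] 4765 slope deg 4.37797678924173
bar 12 [0.60146226 0.12919873 0.11341661] ((0.6013363599777222, 0.12999242544174194), (0.09839572757482529, 0.006098836660385132), 28.94252586364746) 0.11482735044425446
side grip 348 [ 0.5086 -0.2802  0.0988] [ 0.493 -0.324  0.07 ] [ 0.529 -0.244  0.112]
[ 0.50902651 -0.28050934] [0.29376088 0.95587894] [0.08179061 0.01711845] 72.91675071605654
walls 786 ((0.5111108422279358, -0.28616467118263245), (0.10449501872062683, 0.251753032207489), 72.97567749023438)
lid 12132 ((0.5622463226318359, 0.20467509329319), (0.19526831805706024, 0.21994362771511078), 28.91013526916504)
lidplane [ 0.04030696 -0.06974805  0.0772955 ] 11833 slope deg 4.605634940123985
bar 7 [0.60571819 0.13758512 0.11375768] ((0.5998049378395081, 0.13443481922149658), (0.0971246212720871, 0.0043354332447052), 30.974166870117188) 0.11491816044561763
[ 0.36152186 -0.32873285  0.003     ]
[ 0.63610218 -0.38413035  0.003     ]
[ 0.66040096 -0.25890353  0.003     ]
[ 0.65816109 -0.25832346  0.003     ]
[ 0.38627641 -0.20581686  0.003     ]
[ 0.36171176 -0.33040594  0.003     ]
```

Emit:
servo_tool:
  deltas:
    - {"wy":-0.8,"hand":1}
    - {"wy":-0.8,"hand":1}
    - {"wy":-0.82,"hand":1}
    - {"dx":0.5,"dz":-0.8,"hand":1}
    - {"dx":0.5,"dz":-0.8,"hand":1}
  grip_force: 25

```text
invalid input
```

Emit:
servo_tool:
  deltas:
    - {"wx":0,"wy":-0.8,"wz":0,"dx":0,"dy":0,"dz":0,"hand":1}
    - {"wx":0,"wy":-0.8,"wz":0,"dx":0,"dy":0,"dz":0,"hand":1}
    - {"wx":0,"wy":-0.82,"wz":0,"dx":0,"dy":0,"dz":0,"hand":1}
    - {"wx":0,"wy":0,"wz":0,"dx":0.5,"dy":0,"dz":-0.8,"hand":1}
    - {"wx":0,"wy":0,"wz":0,"dx":0.5,"dy":0,"dz":-0.8,"hand":1}
  grip_force: 25

```text
clock: 0.67
tool_pos: [0.2422, -0.5241, 0.2215]
tcp_rot: [-90.0, -0.1, 118.7]
force: [1.4, -0.1, 0.2]
grip_width: 0.0869
```

Emit:
servo_tool:
  deltas:
    - {"wx":0,"wy":0,"wz":0,"dx":0.53,"dy":0,"dz":-0.83,"hand":1}
    - {"wx":0,"wy":0,"wz":0,"dx":0.53,"dy":0,"dz":-0.83,"hand":1}
    - {"wx":0,"wy":0,"wz":0,"dx":0.53,"dy":0,"dz":-0.83,"hand":1}
    - {"wx":0,"wy":0,"wz":0,"dx":0.53,"dy":0,"dz":-0.83,"hand":1}
    - {"wx":0,"wy":0,"wz":0,"dx":0.53,"dy":0,"dz":-0.83,"hand":1}

```text
clock: 1.08
tool_pos: [0.3371, -0.3493, 0.2226]
tcp_rot: [-90.0, 0.0, 118.9]
force: [1.0, -0.3, 0.4]
grip_width: 0.0867
```

Emit:
servo_tool:
  deltas:
    - {"wx":0,"wy":0,"wz":0,"dx":0.53,"dy":0,"dz":-0.83,"hand":1}
    - {"wx":0,"wy":0,"wz":0,"dx":0.53,"dy":0,"dz":-0.83,"hand":1}
    - {"wx":0,"wy":0,"wz":0,"dx":0.53,"dy":0,"dz":-0.83,"hand":1}
    - {"wx":0,"wy":0,"wz":0,"dx":0.53,"dy":0,"dz":-0.83,"hand":1}
    - {"wx":0,"wy":0,"wz":0,"dx":0.53,"dy":0,"dz":-0.83,"hand":1}

```text
clock: 1.5
tool_pos: [0.4311, -0.1761, 0.2229]
tcp_rot: [-90.0, 0.0, 118.9]
force: [1.4, -0.5, 0.2]
grip_width: 0.087
```

Emit:
servo_tool:
  deltas:
    - {"wx":0,"wy":0,"wz":0,"dx":0.53,"dy":0,"dz":-0.83,"hand":1}
    - {"wx":0,"wy":0,"wz":0,"dx":0.53,"dy":0,"dz":-0.83,"hand":1}
    - {"wx":0,"wy":0,"wz":0,"dx":0.53,"dy":0,"dz":-0.83,"hand":1}
    - {"wx":0,"wy":0,"wz":0,"dx":0.53,"dy":0,"dz":-0.83,"hand":1}
    - {"wx":0,"wy":0,"wz":0,"dx":0.53,"dy":0,"dz":-0.83,"hand":1}

```text
clock: 1.92
tool_pos: [0.5252, -0.0029, 0.2228]
tcp_rot: [-90.0, 0.0, 118.9]
force: [0.3, 0.1, 0.3]
grip_width: 0.0869
```

Emit:
servo_tool:
  deltas:
    - {"wx":0,"wy":0,"wz":0,"dx":0.52,"dy":0,"dz":-0.82,"hand":1}
    - {"wx":0,"wy":0,"wz":0,"dx":0.52,"dy":0,"dz":-0.82,"hand":1}
    - {"wx":0,"wy":0,"wz":0,"dx":0.52,"dy":0,"dz":-0.82,"hand":1}
    - {"wx":0,"wy":0,"wz":0,"dx":0.4,"dy":0,"dz":-0.6,"hand":1}
    - {"wx":0,"wy":0,"wz":0,"dx":0,"dy":0,"dz":0,"hand":1}

```text
clock: 2.33
tool_pos: [0.5961, 0.1273, 0.2214]
tcp_rot: [-90.0, 0.0, 119.2]
force: [-0.2, -0.3, -0.3]
grip_width: 0.087
```

```bash
python3 - <<'E'
from h import *
s=sense();print(s['tool_pos'],s['tcp_rot']);ci=camera_info('wrist');print(ci)
p,d=grab_frame('wrist');cv2.imwrite('pics/w1.png',p[:,:,::-1])
E
```

```text
[0.59609652 0.12730925 0.22137966] [-9.00478823e+01  3.16420888e-04  1.19161531e+02]
{'fx': 371.64829954431775, 'fy': 371.64829954431775, 'cx': 314.0434613086696, 'cy': 239.87801912652802, 'R': array([[-4.87279773e-01,  8.73245440e-01,  9.07451223e-04],
       [ 8.39979170e-01,  4.68432258e-01,  2.73872624e-01],
       [ 2.38732941e-01,  1.34214830e-01, -9.61765544e-01]]), 't': array([ 0.1809165 , -0.59354024,  0.22989388])}
```

View pics/w1.png

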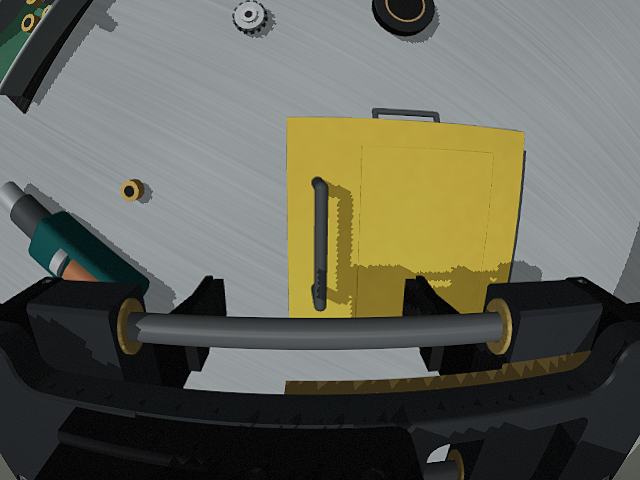

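```bash
cat >> h.py <<'E'
def wray(u,v,z,ci):
    x=u-ci['cx'];y=v-ci['cy'];r=np.hypot(x,y);th=r/ci['fx']
    c=np.array([x/r*np.sin(th),y/r*np.sin(th),np.cos(th)]) if r>0 else np.array([0,0,1.])
    r=ci['R'].T@c;o=-ci['R'].T@ci['t'];return o+r*(z-o[2])/r[2]
def go(dst,pos=None,yaw=None):
    s=sense();p=s['tool_pos'] if pos is None else np.array(pos)
    y=np.radians(s['tcp_rot'][2] if yaw is None else yaw);d=np.array(dst)-p
    print('units dx %.2f dy %.2f dz %.2f'%((d[0]*np.cos(y)+d[1]*np.sin(y))/.04,-d[2]/.04,(-d[0]*np.sin(y)+d[1]*np.cos(y))/.04),'pos',p.round(4),s['tcp_rot'].round(1))
E
python3 - <<'E'
from h import *
ci=camera_info('wrist')
a=wray(319,181,.125,ci);b=wray(320,307,.125,ci);print(a,b,(a+b)/2)
print(wray(132,190,.012,ci),wray(250,14,.012,ci))
go([.6005,.134,.110])
E
```

```text
[0.55536881 0.10534263 0.125     ] [0.63913473 0.153245   0.125     ] [0.59725177 0.12929381 0.125     ]
[ 0.66937958 -0.06268581  0.012     ] [ 0.4475501  -0.03202562  0.012     ]
units dx 0.12 dy 2.78 dz -0.24 pos [0.5946 0.1252 0.2214] [-89.9  -0.  119.1]
```

Emit:
servo_tool:
  deltas:
    - {"wx":0,"wy":0,"wz":0,"dx":0.08,"dy":0.9,"dz":-0.15,"hand":1}
    - {"wx":0,"wy":0,"wz":0,"dx":0,"dy":0.9,"dz":0,"hand":1}
    - {"wx":0,"wy":0,"wz":0,"dx":0,"dy":0.6,"dz":0,"hand":1}
    - {"wx":0,"wy":0,"wz":0,"dx":0,"dy":0.37,"dz":0,"hand":1}
    - {"wx":0,"wy":0,"wz":0,"dx":0,"dy":0,"dz":0,"hand":-1}
  grip_force: 25

```text
clock: 2.8
tool_pos: [0.5945, 0.1265, 0.1078]
tcp_rot: [-89.5, -0.1, 118.8]
force: [-0.5, -0.3, -0.7]
grip_width: 0.085
```

Emit:
servo_tool:
  deltas:
    - {"wx":0,"wy":0,"wz":0,"dx":0,"dy":0,"dz":0,"hand":-1}
    - {"wx":0,"wy":0,"wz":0,"dx":0,"dy":0,"dz":0,"hand":-1}
    - {"wx":0,"wy":0,"wz":0,"dx":0,"dy":0,"dz":0,"hand":-1}
    - {"wx":0,"wy":0,"wz":0,"dx":0,"dy":0,"dz":0,"hand":-1}
    - {"wx":0,"wy":0,"wz":0,"dx":0,"dy":0,"dz":0,"hand":-1}

```text
clock: 3.22
tool_pos: [0.5982, 0.1287, 0.113]
tcp_rot: [-90.1, 0.0, 118.9]
force: [0.4, -0.0, -0.8]
grip_width: 0.0552
```

Emit:
servo_tool:
  deltas:
    - {"wx":0,"wy":0,"wz":0,"dx":0,"dy":0,"dz":0,"hand":-1}
    - {"wx":0,"wy":0,"wz":0,"dx":0,"dy":0,"dz":0,"hand":-1}
    - {"wx":0,"wy":0,"wz":0,"dx":0,"dy":0,"dz":0,"hand":-1}
    - {"wx":0,"wy":0,"wz":0,"dx":0,"dy":0,"dz":0,"hand":-1}
    - {"wx":0,"wy":0,"wz":0,"dx":0,"dy":0,"dz":0,"hand":-1}

```text
clock: 3.63
tool_pos: [0.5977, 0.1287, 0.1117]
tcp_rot: [-90.0, -0.0, 118.9]
force: [-0.2, 0.6, 0.0]
grip_width: 0.0216
```

Emit:
servo_tool:
  deltas:
    - {"wx":0,"wy":0,"wz":0,"dx":0,"dy":0,"dz":0,"hand":-1}
    - {"wx":0,"wy":0,"wz":0,"dx":0,"dy":0,"dz":0,"hand":-1}
    - {"wx":0,"wy":0,"wz":0,"dx":0,"dy":0,"dz":0,"hand":-1}
    - {"wx":0,"wy":0,"wz":0,"dx":0,"dy":0,"dz":0,"hand":-1}
    - {"wx":0,"wy":0,"wz":0,"dx":0,"dy":0,"dz":0,"hand":-1}

```text
clock: 4.05
tool_pos: [0.5959, 0.1318, 0.1101]
tcp_rot: [-90.0, -0.3, 118.9]
force: [-4.4, 10.8, -3.8]
grip_width: 0.0091
```

```bash
python3 - <<'E'
import numpy as np
r=.1938;f=.277+np.arange(16)*(1.57/15)
n=-r*np.cos(f);z=r*np.sin(f)
for a,b in zip(np.diff(n)/.04,-np.diff(z)/.04):print(round(a,2),round(b,2))
E
```

```text
0.16 -0.48
0.21 -0.46
0.26 -0.44
0.3 -0.41
0.34 -0.37
0.38 -0.33
0.41 -0.29
0.44 -0.25
0.47 -0.2
0.48 -0.15
0.5 -0.1
0.5 -0.05
0.51 0.01
0.5 0.06
0.49 0.11
```

Emit:
servo_tool:
  deltas:
    - {"wx":0,"wy":0,"wz":0,"dx":0.1,"dy":-0.24,"dz":0,"hand":-1}
    - {"wx":0,"wy":0,"wz":0,"dx":0.08,"dy":-0.24,"dz":0,"hand":-1}
    - {"wx":0,"wy":0,"wz":0,"dx":0.21,"dy":-0.46,"dz":0,"hand":-1}
    - {"wx":0,"wy":0,"wz":0,"dx":0.26,"dy":-0.44,"dz":0,"hand":-1}
    - {"wx":0,"wy":0,"wz":0,"dx":0.3,"dy":-0.41,"dz":0,"hand":-1}

```text
clock: 4.47
tool_pos: [0.5785, 0.1631, 0.1819]
tcp_rot: [-89.9, -0.1, 118.9]
force: [0.9, 4.2, -7.8]
grip_width: 0.0091
```

Emit:
servo_tool:
  deltas:
    - {"wx":0,"wy":0,"wz":0,"dx":0.34,"dy":-0.37,"dz":0,"hand":-1}
    - {"wx":0,"wy":0,"wz":0,"dx":0.38,"dy":-0.33,"dz":0,"hand":-1}
    - {"wx":0,"wy":0,"wz":0,"dx":0.41,"dy":-0.29,"dz":0,"hand":-1}
    - {"wx":0,"wy":0,"wz":0,"dx":0.44,"dy":-0.25,"dz":0,"hand":-1}
    - {"wx":0,"wy":0,"wz":0,"dx":0.47,"dy":-0.2,"dz":0,"hand":-1}

```text
clock: 4.88
tool_pos: [0.5405, 0.2321, 0.2426]
tcp_rot: [-90.0, 0.2, 118.9]
force: [3.2, -5.7, 3.1]
grip_width: 0.009
```

Emit:
servo_tool:
  deltas:
    - {"wx":0,"wy":0,"wz":0,"dx":0.48,"dy":-0.15,"dz":0,"hand":-1}
    - {"wx":0,"wy":0,"wz":0,"dx":0.5,"dy":-0.1,"dz":0,"hand":-1}
    - {"wx":0,"wy":0,"wz":0,"dx":0.5,"dy":-0.05,"dz":0,"hand":-1}
    - {"wx":0,"wy":0,"wz":0,"dx":0.51,"dy":0.01,"dz":0,"hand":-1}
    - {"wx":0,"wy":0,"wz":0,"dx":0.5,"dy":0.06,"dz":0,"hand":-1}

```text
clock: 5.3
tool_pos: [0.4923, 0.3202, 0.2532]
tcp_rot: [-90.2, 0.1, 118.9]
force: [0.4, -2.4, 4.7]
grip_width: 0.0092
```

Emit:
servo_tool:
  deltas:
    - {"wx":0,"wy":0,"wz":0,"dx":0.2,"dy":0.04,"dz":0,"hand":-1}
    - {"wx":0,"wy":0,"wz":0,"dx":0.1,"dy":0.03,"dz":0,"hand":-1}
    - {"wx":0,"wy":0,"wz":0,"dx":0,"dy":0,"dz":0,"hand":-1}
    - {"wx":0,"wy":0,"wz":0,"dx":0,"dy":0,"dz":0,"hand":-1}
    - {"wx":0,"wy":0,"wz":0,"dx":0,"dy":0,"dz":0,"hand":-0.5}

```text
clock: 5.72
tool_pos: [0.4859, 0.3319, 0.2493]
tcp_rot: [-90.2, -0.1, 119.0]
force: [-0.6, -0.0, 0.1]
grip_width: 0.0116
```

```bash
python3 - <<'E'
from h import *
s=sense();print(s)
p,d=grab_frame('scene');cv2.imwrite('pics/s2.png',p[:,:,::-1])
p,d=grab_frame('side');cv2.imwrite('pics/d2.png',p[:,:,::-1])
E
```

```text
{'clock': 5.7167, 'q': array([ 5.00939464e+01,  1.73854177e+01, -2.56410199e+00,  2.62629517e-03,
       -6.98598291e+01, -1.11110003e+02]), 'qd': array([-0.44050699,  0.99580721, -1.53732008,  0.13118803,  1.24025068,
       -0.07204262]), 'effort': array([ 1.13235908e-01, -3.47046733e+01,  1.87454796e+01,  4.15061206e+00,
       -1.61467711e-01,  2.42613271e-03]), 'tool_pos': array([0.4858927 , 0.33188409, 0.24932509]), 'tcp_rot': array([-9.01787459e+01, -6.63617223e-02,  1.18984948e+02]), 'force': array([-0.64279692, -0.03432889,  0.10695006]), 'torque': array([ 0.06004475,  0.03531474, -0.00098937]), 'grip_width': 0.011551102898881322}
```

View pics/s2.png

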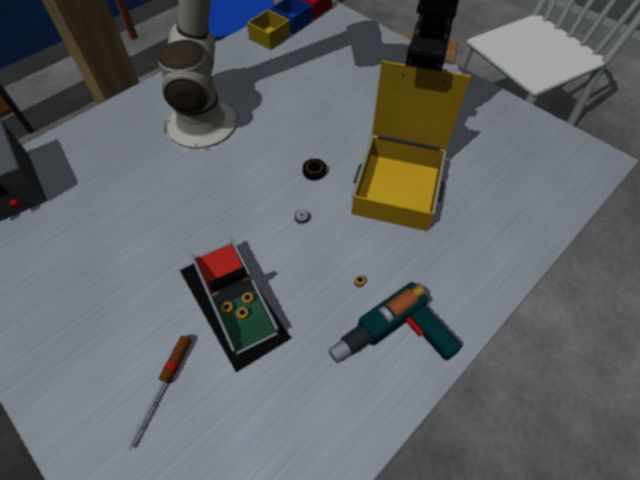

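View pics/d2.png

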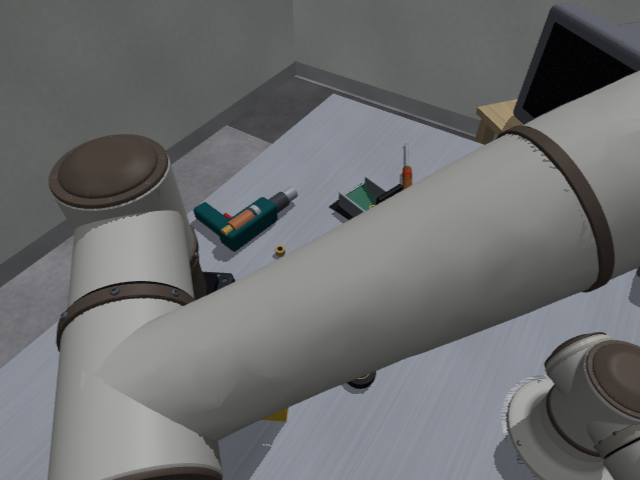

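Emit:
servo_tool:
  deltas:
    - {"wx":0,"wy":0,"wz":0,"dx":0.2,"dy":0,"dz":0,"hand":-0.6}
    - {"wx":0,"wy":0,"wz":0,"dx":0.25,"dy":0,"dz":0,"hand":-0.6}
    - {"wx":0,"wy":0,"wz":0,"dx":0,"dy":0,"dz":0,"hand":-0.5}
    - {"wx":0,"wy":0,"wz":0,"dx":-0.1,"dy":0,"dz":0,"hand":-0.5}
    - {"wx":0,"wy":0,"wz":0,"dx":0,"dy":0,"dz":0,"hand":-0.5}

```text
clock: 6.23
tool_pos: [0.4792, 0.3432, 0.2472]
tcp_rot: [-90.0, 0.0, 118.9]
force: [0.3, 0.4, -0.1]
grip_width: 0.021
```

Emit:
servo_tool:
  deltas:
    - {"wx":0,"wy":0,"wz":0,"dx":0,"dy":-0.3,"dz":0,"hand":-0.5}
    - {"wx":0,"wy":0,"wz":0,"dx":0,"dy":-0.7,"dz":0,"hand":-0.5}
    - {"wx":0,"wy":0,"wz":0,"dx":0,"dy":-0.8,"dz":0,"hand":-0.5}
    - {"wx":0,"wy":0,"wz":0,"dx":0,"dy":-0.8,"dz":0,"hand":-0.5}
    - {"wx":0,"wy":0,"wz":0,"dx":0,"dy":0,"dz":0,"hand":1}

```text
clock: 6.65
tool_pos: [0.4817, 0.3443, 0.3594]
tcp_rot: [-90.8, -0.1, 118.9]
force: [0.6, 0.7, 1.7]
grip_width: 0.0239
```

```bash
python3 - <<'E'
from h import *
s=sense();print(s['tool_pos'],s['tcp_rot'],s['q'].round(1))
p,d=grab_frame('scene');cv2.imwrite('pics/s3.png',p[:,:,::-1])
W=cloud('scene',p,d);x,y,z=W[...,0],W[...,1],W[...,2]
n=np.array([-.4838,.8752]);e=np.array([.8752,.4838]);c=np.array([.5606,.206])
hsv=cv2.cvtColor(p,cv2.COLOR_RGB2HSV);k=cv2.inRange(hsv,np.array((20,150,60)),np.array((35,255,255)))>0
q=W[k&(z>.1)&(z<.32)];Y=(q[:,:2]-c)@n;print(len(q));a=np.polyfit(q[:,2],Y,1);print('lean',np.degrees(np.arctan(a[0])),a)
# objects
q=W[(z>.045)]
E
```

```text
[0.4816575  0.34433417 0.35943511] [-90.82169541  -0.12453427 118.92414424] [  51.3   14.9    9.4    0.2  -83.6 -112.4]
5794
lean 5.434392102532221 [0.09513348 0.09758193]
```

View pics/s3.png

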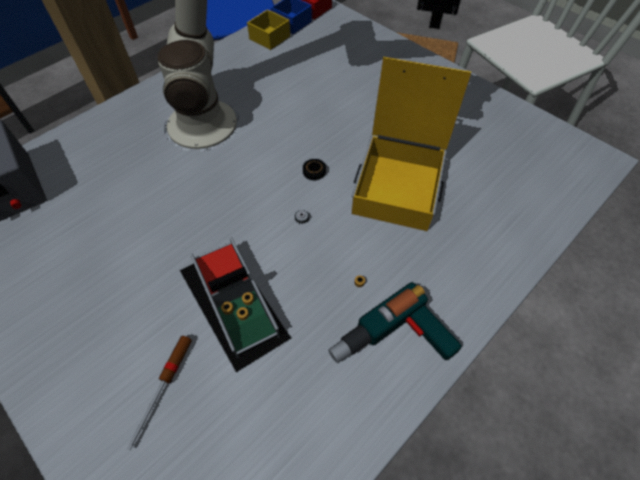

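```bash
cat >> h.py <<'E'
import json
def plan(pos,yaw,N,p0=None,y0=None):
    s=sense();p=np.array(s['tool_pos'] if p0 is None else p0);y=s['tcp_rot'][2] if y0 is None else y0
    dy=((yaw-y+180)%360-180)/N;d=(np.array(pos)-p)/N/.04
    print('N',N,'from',p.round(4),y.round(2) if hasattr(y,'round') else y,'step',np.linalg.norm(d).round(2),'yaw/row',round(dy,2))
    for i in range(N):
        a=np.radians(y+dy*i)   # shift along axes (before turn)
        print('wy',round(-dy/4,2),'dx',round(d[0]*np.cos(a)+d[1]*np.sin(a),2),'dy',round(-d[2],2),'dz',round(-d[0]*np.sin(a)+d[1]*np.cos(a),2))
E
python3 - <<'E'
from h import *
plan([.509,-.284,.20],163.1,18)
E
```

```text
N 18 from [0.4805 0.344  0.3559] 118.91 step 0.9 yaw/row 2.46
wy -0.61 dx -0.78 dy 0.22 dz 0.39
wy -0.61 dx -0.77 dy 0.22 dz 0.42
wy -0.61 dx -0.75 dy 0.22 dz 0.45
wy -0.61 dx -0.73 dy 0.22 dz 0.48
wy -0.61 dx -0.71 dy 0.22 dz 0.51
wy -0.61 dx -0.68 dy 0.22 dz 0.54
wy -0.61 dx -0.66 dy 0.22 dz 0.57
wy -0.61 dx -0.63 dy 0.22 dz 0.6
wy -0.61 dx -0.61 dy 0.22 dz 0.63
wy -0.61 dx -0.58 dy 0.22 dz 0.65
wy -0.61 dx -0.55 dy 0.22 dz 0.68
wy -0.61 dx -0.52 dy 0.22 dz 0.7
wy -0.61 dx -0.49 dy 0.22 dz 0.72
wy -0.61 dx -0.46 dy 0.22 dz 0.74
wy -0.61 dx -0.43 dy 0.22 dz 0.76
wy -0.61 dx -0.39 dy 0.22 dz 0.78
wy -0.61 dx -0.36 dy 0.22 dz 0.8
wy -0.61 dx -0.33 dy 0.22 dz 0.81
```

Emit:
servo_tool:
  deltas:
    - {"wx":0,"wy":-0.61,"wz":0,"dx":-0.78,"dy":0,"dz":0.39,"hand":1}
    - {"wx":0,"wy":-0.61,"wz":0,"dx":-0.77,"dy":0,"dz":0.42,"hand":1}
    - {"wx":0,"wy":-0.61,"wz":0,"dx":-0.75,"dy":0,"dz":0.45,"hand":1}
    - {"wx":0,"wy":-0.61,"wz":0,"dx":-0.73,"dy":0,"dz":0.48,"hand":1}
    - {"wx":0,"wy":-0.61,"wz":0,"dx":-0.71,"dy":0,"dz":0.51,"hand":1}

```text
clock: 7.12
tool_pos: [0.487, 0.1668, 0.3505]
tcp_rot: [-89.9, -0.0, 131.3]
force: [0.1, -0.0, -0.4]
grip_width: 0.0577
```

Emit:
servo_tool:
  deltas:
    - {"wx":0,"wy":-0.61,"wz":0,"dx":-0.68,"dy":0.3,"dz":0.54,"hand":1}
    - {"wx":0,"wy":-0.61,"wz":0,"dx":-0.66,"dy":0.3,"dz":0.57,"hand":1}
    - {"wx":0,"wy":-0.61,"wz":0,"dx":-0.63,"dy":0.3,"dz":0.6,"hand":1}
    - {"wx":0,"wy":-0.61,"wz":0,"dx":-0.61,"dy":0.3,"dz":0.63,"hand":1}
    - {"wx":0,"wy":-0.61,"wz":0,"dx":-0.58,"dy":0.3,"dz":0.65,"hand":1}

```text
clock: 7.53
tool_pos: [0.4947, -0.0074, 0.2902]
tcp_rot: [-90.0, -0.0, 143.4]
force: [0.5, 0.4, 1.0]
grip_width: 0.0856
```

Emit:
servo_tool:
  deltas:
    - {"wx":0,"wy":-0.61,"wz":0,"dx":-0.55,"dy":0.3,"dz":0.68,"hand":1}
    - {"wx":0,"wy":-0.61,"wz":0,"dx":-0.52,"dy":0.3,"dz":0.7,"hand":1}
    - {"wx":0,"wy":-0.61,"wz":0,"dx":-0.49,"dy":0.3,"dz":0.72,"hand":1}
    - {"wx":0,"wy":-0.61,"wz":0,"dx":-0.46,"dy":0.3,"dz":0.74,"hand":1}
    - {"wx":0,"wy":-0.61,"wz":0,"dx":-0.43,"dy":0.3,"dz":0.76,"hand":1}

```text
clock: 7.95
tool_pos: [0.5021, -0.1816, 0.2301]
tcp_rot: [-90.0, -0.0, 155.6]
force: [0.7, 0.5, 0.4]
grip_width: 0.0868
```

Emit:
servo_tool:
  deltas:
    - {"wx":0,"wy":-0.61,"wz":0,"dx":-0.39,"dy":0.3,"dz":0.78,"hand":1}
    - {"wx":0,"wy":-0.61,"wz":0,"dx":-0.36,"dy":0.3,"dz":0.8,"hand":1}
    - {"wx":0,"wy":-0.61,"wz":0,"dx":-0.33,"dy":0.3,"dz":0.81,"hand":1}
    - {"wx":0,"wy":0,"wz":0,"dx":0,"dy":0,"dz":0,"hand":1}
    - {"wx":0,"wy":0,"wz":0,"dx":0,"dy":0,"dz":0,"hand":1}

```text
clock: 8.37
tool_pos: [0.5056, -0.2863, 0.193]
tcp_rot: [-90.0, -0.2, 162.6]
force: [-1.0, -0.0, -0.2]
grip_width: 0.0869
```

```bash
python3 - <<'E'
from h import *
s=sense();print(s['tool_pos'],s['tcp_rot']);ci=camera_info('wrist')
p,d=grab_frame('wrist');cv2.imwrite('pics/w4.png',p[:,:,::-1])
for X in [(.509,-.284,.109)]:
    c=ci['R']@np.array(X)+ci['t'];th=np.arctan2(np.hypot(*c[:2]),c[2]);k=ci['fx']*th/np.hypot(*c[:2]);print(ci['cx']+k*c[0],ci['cy']+k*c[1])
E
```

```text
[ 0.50561284 -0.28631436  0.19299341] [-90.00988829  -0.23773111 162.61036186]
312.0030326040668 252.49097614527827
```

View pics/w4.png

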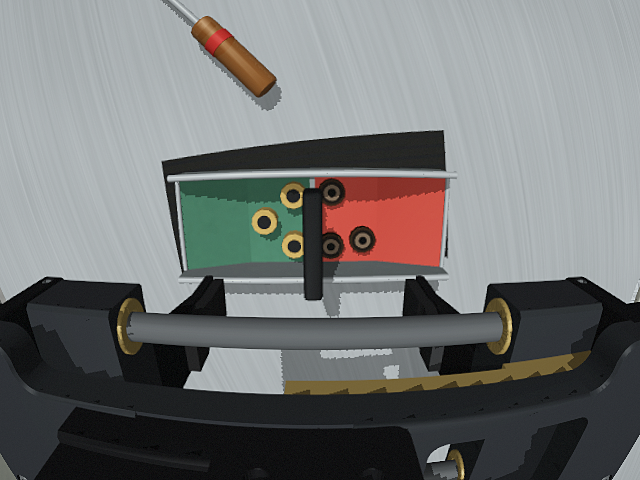

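The wrist view shows three brown bearings in the red bay, three bushes in the green bay, and the grip along column 313, rows 188–299.

```bash
python3 - <<'E'
from h import *
ci=camera_info('wrist')
a=wray(313,189,.109,ci);b=wray(314,298,.104,ci);print(a,b,(a+b)/2)
print(sense()['tool_pos'])
go([*((a+b)/2)[:2],.079])
E
```

```text
[ 0.49590305 -0.32512836  0.109     ] [ 0.51958063 -0.24673539  0.104     ] [ 0.50774184 -0.28593188  0.1065    ]
[ 0.50622274 -0.28536541  0.19408859]
units dx -0.04 dy 2.88 dz 0.00 pos [ 0.5062 -0.2854  0.1941] [-9.000e+01 -1.000e-01  1.627e+02]
```

Emit:
servo_tool:
  deltas:
    - {"wx":0,"wy":-0.1,"wz":0,"dx":-0.03,"dy":0.9,"dz":0,"hand":1}
    - {"wx":0,"wy":0,"wz":0,"dx":0,"dy":0.9,"dz":0,"hand":1}
    - {"wx":0,"wy":0,"wz":0,"dx":0,"dy":0.7,"dz":0,"hand":1}
    - {"wx":0,"wy":0,"wz":0,"dx":0,"dy":0.4,"dz":0,"hand":-1}
    - {"wx":0,"wy":0,"wz":0,"dx":0,"dy":0,"dz":0,"hand":-1}
  grip_force: 60

```text
clock: 8.83
tool_pos: [0.5057, -0.2829, 0.0759]
tcp_rot: [-90.0, -0.4, 163.3]
force: [-0.4, -0.2, 0.5]
grip_width: 0.0801
```

Emit:
servo_tool:
  deltas:
    - {"wx":0,"wy":0,"wz":0,"dx":0,"dy":0,"dz":0,"hand":-1}
    - {"wx":0,"wy":0,"wz":0,"dx":0,"dy":0,"dz":0,"hand":-1}
    - {"wx":0,"wy":0,"wz":0,"dx":0,"dy":0,"dz":0,"hand":-1}
    - {"wx":0,"wy":0,"wz":0,"dx":0,"dy":0,"dz":0,"hand":-1}
    - {"wx":0,"wy":0,"wz":0,"dx":0,"dy":0,"dz":0,"hand":-1}

```text
clock: 9.25
tool_pos: [0.5089, -0.2853, 0.0807]
tcp_rot: [-90.0, 0.1, 163.2]
force: [-0.4, -0.3, -0.6]
grip_width: 0.0484
```

Emit:
servo_tool:
  deltas:
    - {"wx":0,"wy":0,"wz":0,"dx":0,"dy":0,"dz":0,"hand":-1}
    - {"wx":0,"wy":0,"wz":0,"dx":0,"dy":0,"dz":0,"hand":-1}
    - {"wx":0,"wy":0,"wz":0,"dx":0,"dy":0,"dz":0,"hand":-1}
    - {"wx":0,"wy":0,"wz":0,"dx":0,"dy":0,"dz":0,"hand":-1}
    - {"wx":0,"wy":0,"wz":0,"dx":0,"dy":0,"dz":0,"hand":-1}

```text
clock: 9.67
tool_pos: [0.5079, -0.2852, 0.0793]
tcp_rot: [-90.0, -0.0, 163.2]
force: [-2.4, 0.8, 0.1]
grip_width: 0.0152
```

Emit:
servo_tool:
  deltas:
    - {"wx":0,"wy":0,"wz":0,"dx":0,"dy":0,"dz":0,"hand":-1}
    - {"wx":0,"wy":0,"wz":0,"dx":0,"dy":0,"dz":0,"hand":-1}
    - {"wx":0,"wy":0,"wz":0,"dx":0,"dy":0,"dz":0,"hand":-1}
    - {"wx":0,"wy":0,"wz":0,"dx":0,"dy":0,"dz":0,"hand":-1}
    - {"wx":0,"wy":0,"wz":0,"dx":0,"dy":0,"dz":0,"hand":-1}

```text
clock: 10.08
tool_pos: [0.5076, -0.2851, 0.0792]
tcp_rot: [-90.0, -0.1, 163.2]
force: [-2.0, 0.8, 1.4]
grip_width: 0.0137
```

Emit:
servo_tool:
  deltas:
    - {"wx":0,"wy":0,"wz":0,"dx":0,"dy":-0.1,"dz":0,"hand":-1}
    - {"wx":0,"wy":0,"wz":0,"dx":0,"dy":-0.3,"dz":0,"hand":-1}
    - {"wx":0,"wy":0,"wz":0,"dx":0,"dy":-0.5,"dz":0,"hand":-1}
    - {"wx":0,"wy":0,"wz":0,"dx":0,"dy":-0.6,"dz":0,"hand":-1}
    - {"wx":0,"wy":0,"wz":0,"dx":0,"dy":-0.6,"dz":0,"hand":-1}

```text
clock: 10.5
tool_pos: [0.5076, -0.2846, 0.1625]
tcp_rot: [-90.0, -0.2, 163.2]
force: [0.7, 0.3, -5.3]
grip_width: 0.0134
```

Emit:
servo_tool:
  deltas:
    - {"wx":0,"wy":0,"wz":0,"dx":0,"dy":-0.6,"dz":0,"hand":-1}
    - {"wx":0,"wy":0,"wz":0,"dx":0,"dy":-0.4,"dz":0,"hand":-1}
    - {"wx":0,"wy":0,"wz":0,"dx":0,"dy":-0.2,"dz":0,"hand":-1}
    - {"wx":0,"wy":0,"wz":0,"dx":0,"dy":0,"dz":0,"hand":-1}
    - {"wx":0,"wy":0,"wz":0,"dx":0,"dy":0,"dz":0,"hand":-1}

```text
clock: 10.92
tool_pos: [0.5077, -0.2846, 0.21]
tcp_rot: [-90.1, -0.1, 163.2]
force: [-0.4, 0.3, -5.5]
grip_width: 0.0136
```

```bash
python3 - <<'E'
from h import *
s=sense();print(s['force'],s['torque'],s['tcp_rot'])
plan([.6525,.0397,.21],118.9,20)
E
```

```text
[-0.42364225  0.32785957 -5.51787051] [ 0.08094541  0.17199877 -0.02389195] [-9.00611710e+01 -9.95106159e-02  1.63213293e+02]
N 20 from [ 0.5077 -0.2846  0.21  ] 163.21 step 0.44 yaw/row -2.22
wy 0.55 dx -0.06 dy 0.0 dz -0.44
wy 0.55 dx -0.04 dy 0.0 dz -0.44
wy 0.55 dx -0.02 dy 0.0 dz -0.44
wy 0.55 dx -0.0 dy 0.0 dz -0.44
wy 0.55 dx 0.01 dy 0.0 dz -0.44
wy 0.55 dx 0.03 dy 0.0 dz -0.44
wy 0.55 dx 0.05 dy 0.0 dz -0.44
wy 0.55 dx 0.06 dy 0.0 dz -0.44
wy 0.55 dx 0.08 dy 0.0 dz -0.44
wy 0.55 dx 0.1 dy 0.0 dz -0.43
wy 0.55 dx 0.11 dy 0.0 dz -0.43
wy 0.55 dx 0.13 dy 0.0 dz -0.42
wy 0.55 dx 0.15 dy 0.0 dz -0.42
wy 0.55 dx 0.16 dy 0.0 dz -0.41
wy 0.55 dx 0.18 dy 0.0 dz -0.41
wy 0.55 dx 0.19 dy 0.0 dz -0.4
wy 0.55 dx 0.21 dy 0.0 dz -0.39
wy 0.55 dx 0.22 dy 0.0 dz -0.38
wy 0.55 dx 0.24 dy 0.0 dz -0.37
wy 0.55 dx 0.25 dy 0.0 dz -0.36
```

Emit:
servo_tool:
  deltas:
    - {"wx":0,"wy":0.2,"wz":0,"dx":-0.03,"dy":0,"dz":-0.2,"hand":-1}
    - {"wx":0,"wy":0.4,"wz":0,"dx":-0.04,"dy":0,"dz":-0.35,"hand":-1}
    - {"wx":0,"wy":0.55,"wz":0,"dx":-0.03,"dy":0,"dz":-0.44,"hand":-1}
    - {"wx":0,"wy":0.55,"wz":0,"dx":-0.01,"dy":0,"dz":-0.44,"hand":-1}
    - {"wx":0,"wy":0.55,"wz":0,"dx":0,"dy":0,"dz":-0.44,"hand":-1}

```text
clock: 11.33
tool_pos: [0.5371, -0.2153, 0.2086]
tcp_rot: [-90.0, -0.3, 154.1]
force: [0.2, -0.2, -4.6]
grip_width: 0.0132
```

Emit:
servo_tool:
  deltas:
    - {"wx":0,"wy":0.55,"wz":0,"dx":0.02,"dy":0,"dz":-0.44,"hand":-1}
    - {"wx":0,"wy":0.55,"wz":0,"dx":0.04,"dy":0,"dz":-0.44,"hand":-1}
    - {"wx":0,"wy":0.55,"wz":0,"dx":0.06,"dy":0,"dz":-0.44,"hand":-1}
    - {"wx":0,"wy":0.55,"wz":0,"dx":0.07,"dy":0,"dz":-0.44,"hand":-1}
    - {"wx":0,"wy":0.55,"wz":0,"dx":0.09,"dy":0,"dz":-0.43,"hand":-1}

```text
clock: 11.75
tool_pos: [0.5716, -0.1338, 0.2086]
tcp_rot: [-89.9, -0.2, 143.1]
force: [-0.5, -0.2, -6.2]
grip_width: 0.0134
```

Emit:
servo_tool:
  deltas:
    - {"wx":0,"wy":0.55,"wz":0,"dx":0.1,"dy":0,"dz":-0.43,"hand":-1}
    - {"wx":0,"wy":0.55,"wz":0,"dx":0.12,"dy":0,"dz":-0.43,"hand":-1}
    - {"wx":0,"wy":0.55,"wz":0,"dx":0.13,"dy":0,"dz":-0.42,"hand":-1}
    - {"wx":0,"wy":0.55,"wz":0,"dx":0.15,"dy":0,"dz":-0.42,"hand":-1}
    - {"wx":0,"wy":0.55,"wz":0,"dx":0.17,"dy":0,"dz":-0.41,"hand":-1}

```text
clock: 12.17
tool_pos: [0.607, -0.0526, 0.2084]
tcp_rot: [-89.8, -0.2, 132.1]
force: [0.1, -0.7, -5.5]
grip_width: 0.0133
```

Emit:
servo_tool:
  deltas:
    - {"wx":0,"wy":0.55,"wz":0,"dx":0.18,"dy":0,"dz":-0.41,"hand":-1}
    - {"wx":0,"wy":0.55,"wz":0,"dx":0.2,"dy":0,"dz":-0.4,"hand":-1}
    - {"wx":0,"wy":0.55,"wz":0,"dx":0.21,"dy":0,"dz":-0.39,"hand":-1}
    - {"wx":0,"wy":0.4,"wz":0,"dx":0.2,"dy":0,"dz":-0.3,"hand":-1}
    - {"wx":0,"wy":0.3,"wz":0,"dx":0.12,"dy":0,"dz":-0.2,"hand":-1}

```text
clock: 12.58
tool_pos: [0.6379, 0.0189, 0.2081]
tcp_rot: [-89.8, -0.1, 122.8]
force: [1.3, -0.0, -5.3]
grip_width: 0.0136
```

```bash
python3 - <<'E'
from h import *
s=sense();print(s['tcp_rot'])
p,d=grab_frame('scene');cv2.imwrite('pics/s5.png',p[:,:,::-1]);
p,d=grab_frame('wrist');cv2.imwrite('pics/w5.png',p[:,:,::-1]);
go([.6525,.0397,.19])
E
```

```text
[-89.76868771  -0.14607856 122.80318084]
units dx 0.24 dy 0.45 dz -0.59 pos [0.638  0.0188 0.2082] [-8.980e+01 -1.000e-01  1.229e+02]
```

View pics/s5.png

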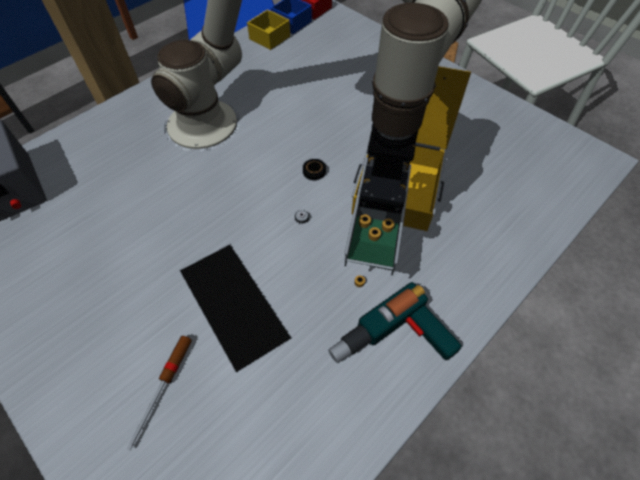

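View pics/w5.png

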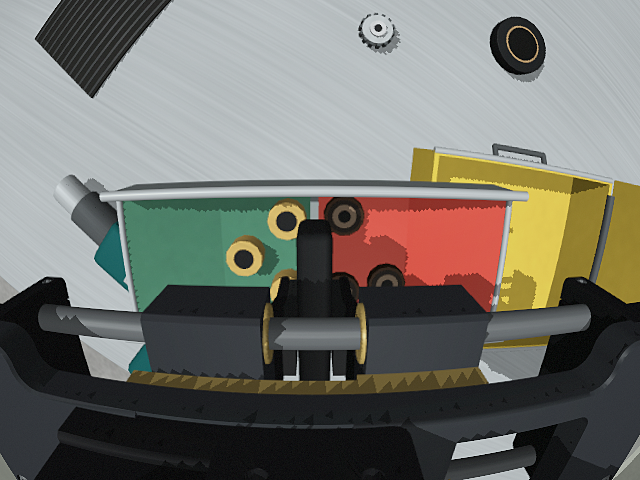

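Emit:
servo_tool:
  deltas:
    - {"wx":0,"wy":0.5,"wz":0,"dx":0.12,"dy":0.1,"dz":-0.3,"hand":-1}
    - {"wx":0,"wy":0.48,"wz":0,"dx":0.1,"dy":0.15,"dz":-0.29,"hand":-1}
    - {"wx":0,"wy":0,"wz":0,"dx":0,"dy":0.15,"dz":0,"hand":-1}
    - {"wx":0,"wy":0,"wz":0,"dx":0,"dy":0.05,"dz":0,"hand":-1}
    - {"wx":0,"wy":0,"wz":0,"dx":0,"dy":0,"dz":0,"hand":-1}

```text
clock: 13.1
tool_pos: [0.6524, 0.0364, 0.1911]
tcp_rot: [-89.7, -0.1, 118.9]
force: [0.3, -0.0, -5.6]
grip_width: 0.0137
```

Emit:
servo_tool:
  deltas:
    - {"wx":0,"wy":0,"wz":0.5,"dx":0.05,"dy":0,"dz":0,"hand":-1}
    - {"wx":0,"wy":0,"wz":1,"dx":0.11,"dy":-0.02,"dz":0,"hand":-1}
    - {"wx":0,"wy":0,"wz":1,"dx":0.12,"dy":-0.02,"dz":0,"hand":-1}
    - {"wx":0,"wy":0,"wz":1,"dx":0.13,"dy":-0.02,"dz":0,"hand":-1}
    - {"wx":0,"wy":0,"wz":1,"dx":0.14,"dy":-0.02,"dz":0,"hand":-1}

```text
clock: 13.52
tool_pos: [0.6429, 0.0562, 0.1943]
tcp_rot: [-90.1, 18.2, 118.9]
force: [-0.0, 0.4, -5.0]
grip_width: 0.0137
```

```bash
cat >> h.py <<'E'
def lip():
    s=sense();R=Rn.from_euler('xyz',s['tcp_rot'],degrees=True).as_matrix();p=s['tool_pos']
    n=np.array([-.4838,.8752]);e=np.array([.8752,.4838]);c=np.array([.5606,.206])
    for nm,o in (('lip',(.125,.050,0)),('corner',(.125,.076,0)),('mid under',(.06,.076,0)),('bodycorner',(.095,-.07,0))):
        X=p+R@np.array(o);print(nm,'xbox %.3f ybox %.3f z %.3f'%((X[:2]-c)@e,(X[:2]-c)@n,X[2]))
    print('tilt',np.degrees(np.arccos(-R[2,1])),s['q'].round(1),s['force'].round(1))
E
python3 -c "
from h import *
lip()"
```

```text
lip xbox -0.000 ybox -0.068 z 0.108
corner xbox -0.000 ybox -0.076 z 0.083
mid under xbox -0.000 ybox -0.138 z 0.103
bodycorner xbox -0.000 ybox -0.059 z 0.231
tilt 18.17035735103279 [  27.2   22.5  -13.1   22.1  -55.8 -101.1] [-0.   0.4 -5. ]
```

Emit:
servo_tool:
  deltas:
    - {"wx":0,"wy":0,"wz":0.7,"dx":0.06,"dy":-0.14,"dz":0,"hand":-1}
    - {"wx":0,"wy":0,"wz":0.7,"dx":0.06,"dy":-0.14,"dz":0,"hand":-1}
    - {"wx":0,"wy":0,"wz":0.7,"dx":0.06,"dy":-0.14,"dz":0,"hand":-1}
    - {"wx":0,"wy":0,"wz":0.7,"dx":0.06,"dy":-0.15,"dz":0,"hand":-1}
    - {"wx":0,"wy":0,"wz":0.7,"dx":0.06,"dy":-0.15,"dz":0,"hand":-1}

```text
clock: 13.93
tool_pos: [0.632, 0.0761, 0.2157]
tcp_rot: [-90.1, 32.1, 118.9]
force: [0.2, -0.4, -5.8]
grip_width: 0.0136
```

```bash
python3 - <<'E'
from h import *
lip()
p,d=grab_frame('scene');cv2.imwrite('pics/s6.png',p[:,:,::-1]);
p,d=grab_frame('wrist');cv2.imwrite('pics/w6.png',p[:,:,::-1]);
E
```

```text
lip xbox -0.000 ybox -0.069 z 0.107
corner xbox -0.000 ybox -0.083 z 0.085
mid under xbox -0.000 ybox -0.138 z 0.119
bodycorner xbox -0.000 ybox -0.031 z 0.225
tilt 32.07973518163993 [  33.6   21.1  -21.7   39.1  -57.  -119.4] [ 0.2 -0.4 -5.8]
```

View pics/s6.png

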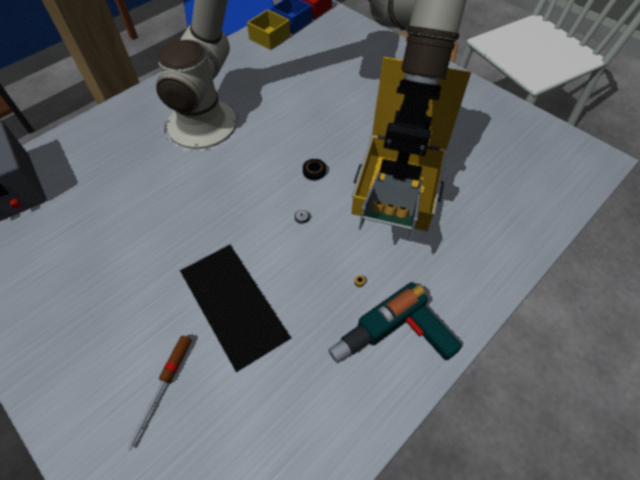

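View pics/w6.png

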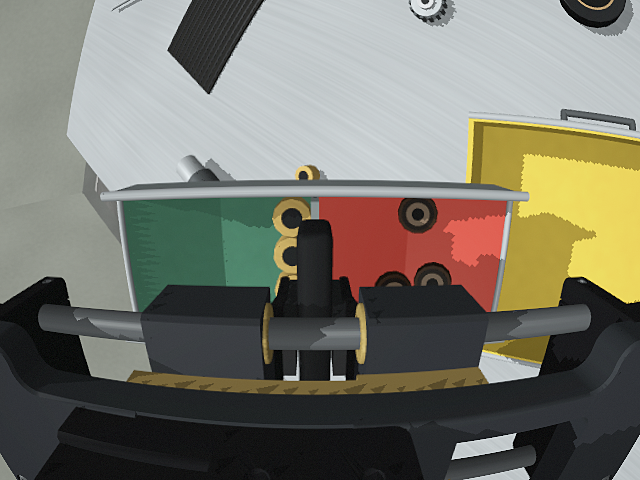

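The bearings have slid to the foot of the ramp and the bushes rest against the divider, so I'll keep tilting.

Emit:
servo_tool:
  deltas:
    - {"wx":0,"wy":0,"wz":0.6,"dx":0.05,"dy":-0.12,"dz":0,"hand":-1}
    - {"wx":0,"wy":0,"wz":0.6,"dx":0.05,"dy":-0.12,"dz":0,"hand":-1}
    - {"wx":0,"wy":0,"wz":0.6,"dx":0.05,"dy":-0.12,"dz":0,"hand":-1}
    - {"wx":0,"wy":0,"wz":0.6,"dx":0.05,"dy":-0.12,"dz":0,"hand":-1}
    - {"wx":0,"wy":0,"wz":0.6,"dx":0.05,"dy":-0.12,"dz":0,"hand":-1}

```text
clock: 14.45
tool_pos: [0.6217, 0.0956, 0.2286]
tcp_rot: [-90.1, 43.9, 118.8]
force: [-0.3, -0.0, -5.0]
grip_width: 0.0131
```

Emit:
servo_tool:
  deltas:
    - {"wx":0,"wy":0,"wz":0.3,"dx":0.02,"dy":-0.06,"dz":0,"hand":-1}
    - {"wx":0,"wy":0,"wz":0,"dx":0,"dy":0,"dz":0,"hand":-1}
    - {"wx":0,"wy":0,"wz":0,"dx":0,"dy":0,"dz":0,"hand":-1}
    - {"wx":0,"wy":0,"wz":0,"dx":0,"dy":0,"dz":0,"hand":-1}
    - {"wx":0,"wy":0,"wz":0,"dx":0,"dy":0,"dz":0,"hand":-1}

```text
clock: 14.87
tool_pos: [0.6207, 0.0975, 0.2298]
tcp_rot: [-90.1, 45.1, 118.8]
force: [-0.4, -0.9, -5.3]
grip_width: 0.0137
```

```bash
python3 - <<'E'
from h import *
lip()
p,d=grab_frame('scene');cv2.imwrite('pics/s7.png',p[:,:,::-1]);
p,d=grab_frame('wrist');cv2.imwrite('pics/w7.png',p[:,:,::-1]);
E
```

```text
lip xbox 0.000 ybox -0.071 z 0.106
corner xbox 0.000 ybox -0.090 z 0.088
mid under xbox 0.000 ybox -0.136 z 0.134
bodycorner xbox 0.000 ybox -0.007 z 0.212
tilt 45.13341411672959 [  38.8   22.   -27.3   51.7  -62.9 -133.9] [-0.4 -0.9 -5.3]
```

View pics/w7.png

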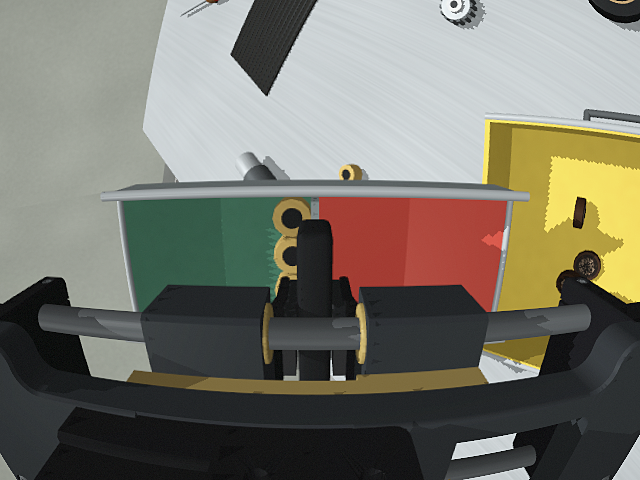

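Emit:
servo_tool:
  deltas:
    - {"wx":0,"wy":0,"wz":-0.4,"dx":-0.03,"dy":0.08,"dz":0,"hand":-1}
    - {"wx":0,"wy":0,"wz":-0.8,"dx":-0.07,"dy":0.16,"dz":0,"hand":-1}
    - {"wx":0,"wy":0,"wz":-0.8,"dx":-0.07,"dy":0.15,"dz":0,"hand":-1}
    - {"wx":0,"wy":0,"wz":-0.8,"dx":-0.07,"dy":0.14,"dz":0,"hand":-1}
    - {"wx":0,"wy":0,"wz":-0.8,"dx":-0.07,"dy":0.13,"dz":0,"hand":-1}

```text
clock: 15.38
tool_pos: [0.633, 0.0741, 0.2172]
tcp_rot: [-90.0, 30.7, 118.9]
force: [-0.1, -0.6, -4.2]
grip_width: 0.014
```

Emit:
servo_tool:
  deltas:
    - {"wx":0,"wy":0,"wz":-0.8,"dx":-0.07,"dy":0.1,"dz":0,"hand":-1}
    - {"wx":0,"wy":0,"wz":-0.8,"dx":-0.07,"dy":0.08,"dz":0,"hand":-1}
    - {"wx":0,"wy":0,"wz":-0.8,"dx":-0.07,"dy":0,"dz":0,"hand":-1}
    - {"wx":0,"wy":0,"wz":-0.8,"dx":-0.07,"dy":-0.05,"dz":0,"hand":-1}
    - {"wx":0,"wy":0,"wz":-0.8,"dx":-0.07,"dy":-0.05,"dz":0,"hand":-1}

```text
clock: 15.8
tool_pos: [0.6396, 0.0611, 0.2204]
tcp_rot: [-89.9, 14.6, 118.9]
force: [1.0, -1.6, -4.6]
grip_width: 0.0133
```

Emit:
servo_tool:
  deltas:
    - {"wx":0,"wy":0,"wz":-0.8,"dx":-0.1,"dy":-0.1,"dz":0,"hand":-1}
    - {"wx":0,"wy":0,"wz":-0.8,"dx":-0.1,"dy":-0.1,"dz":0,"hand":-1}
    - {"wx":0,"wy":0,"wz":-0.8,"dx":-0.1,"dy":-0.1,"dz":0,"hand":-1}
    - {"wx":0,"wy":0,"wz":-0.8,"dx":-0.1,"dy":-0.1,"dz":0,"hand":-1}
    - {"wx":0,"wy":0,"wz":-0.48,"dx":-0.05,"dy":-0.1,"dz":0,"hand":-1}

```text
clock: 16.22
tool_pos: [0.6474, 0.0476, 0.2435]
tcp_rot: [-89.9, -0.1, 118.9]
force: [-0.1, 1.1, -4.2]
grip_width: 0.0137
```

```bash
python3 - <<'E'
from h import *
lip()
p,d=grab_frame('scene');cv2.imwrite('pics/s8.png',p[:,:,::-1]);
p,d=grab_frame('wrist');cv2.imwrite('pics/w8.png',p[:,:,::-1]);
# mat corners
P=[(180,270),(232,245),(291,338),(238,371)];Q=[ray('scene',*a,.003)[:2] for a in P];print(np.round(Q,4),np.mean(Q,0))
plan([.509,-.295,.20],168.7,20)
E
```

```text
lip xbox -0.001 ybox -0.056 z 0.194
corner xbox -0.001 ybox -0.056 z 0.168
mid under xbox -0.001 ybox -0.121 z 0.168
bodycorner xbox -0.000 ybox -0.086 z 0.314
tilt 0.11607512802363433 [ 18.4  23.8   6.2  -0.1 -72.5 -79.5] [-0.1  1.1 -4.2]
[[ 0.3611 -0.3291]
 [ 0.3923 -0.2016]
 [ 0.6604 -0.2589]
 [ 0.636  -0.3814]] [ 0.51244937 -0.29277427]
N 20 from [0.6483 0.047  0.2439] 118.77 step 0.46 yaw/row 2.5
wy -0.62 dx -0.29 dy 0.05 dz 0.36
wy -0.62 dx -0.28 dy 0.05 dz 0.37
wy -0.62 dx -0.26 dy 0.05 dz 0.38
wy -0.62 dx -0.24 dy 0.05 dz 0.39
wy -0.62 dx -0.22 dy 0.05 dz 0.4
wy -0.62 dx -0.21 dy 0.05 dz 0.41
wy -0.62 dx -0.19 dy 0.05 dz 0.42
wy -0.62 dx -0.17 dy 0.05 dz 0.43
wy -0.62 dx -0.15 dy 0.05 dz 0.44
wy -0.62 dx -0.13 dy 0.05 dz 0.44
wy -0.62 dx -0.11 dy 0.05 dz 0.45
wy -0.62 dx -0.09 dy 0.05 dz 0.45
wy -0.62 dx -0.07 dy 0.05 dz 0.46
wy -0.62 dx -0.05 dy 0.05 dz 0.46
wy -0.62 dx -0.03 dy 0.05 dz 0.46
wy -0.62 dx -0.01 dy 0.05 dz 0.46
wy -0.62 dx 0.01 dy 0.05 dz 0.46
wy -0.62 dx 0.03 dy 0.05 dz 0.46
wy -0.62 dx 0.05 dy 0.05 dz 0.46
wy -0.62 dx 0.07 dy 0.05 dz 0.46
```

View pics/w8.png

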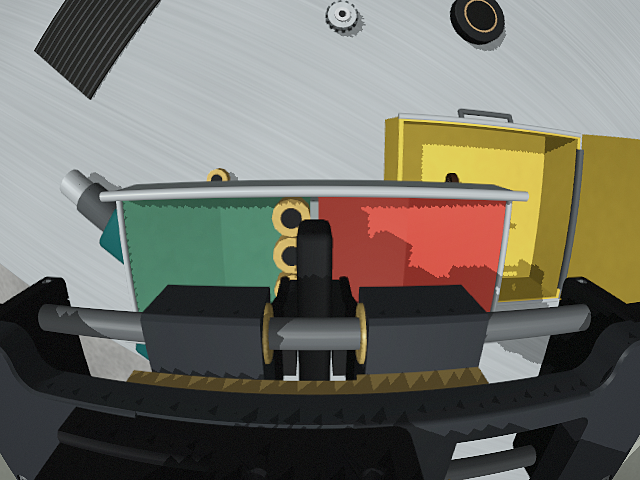

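View pics/s8.png

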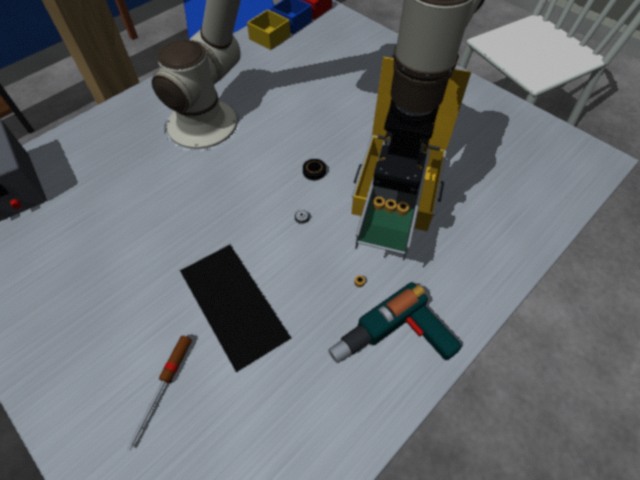

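Emit:
servo_tool:
  deltas:
    - {"wx":0,"wy":-0.3,"wz":0,"dx":-0.15,"dy":0,"dz":0.2,"hand":-1}
    - {"wx":0,"wy":-0.5,"wz":0,"dx":-0.22,"dy":0.02,"dz":0.3,"hand":-1}
    - {"wx":0,"wy":-0.62,"wz":0,"dx":-0.26,"dy":0.05,"dz":0.38,"hand":-1}
    - {"wx":0,"wy":-0.62,"wz":0,"dx":-0.24,"dy":0.05,"dz":0.39,"hand":-1}
    - {"wx":0,"wy":-0.62,"wz":0,"dx":-0.23,"dy":0.05,"dz":0.4,"hand":-1}

```text
clock: 16.73
tool_pos: [0.614, -0.0251, 0.2354]
tcp_rot: [-89.8, 0.1, 129.8]
force: [0.9, -0.6, -4.0]
grip_width: 0.0137
```

Emit:
servo_tool:
  deltas:
    - {"wx":0,"wy":-0.62,"wz":0,"dx":-0.21,"dy":0.05,"dz":0.41,"hand":-1}
    - {"wx":0,"wy":-0.62,"wz":0,"dx":-0.19,"dy":0.05,"dz":0.42,"hand":-1}
    - {"wx":0,"wy":-0.62,"wz":0,"dx":-0.17,"dy":0.05,"dz":0.43,"hand":-1}
    - {"wx":0,"wy":-0.62,"wz":0,"dx":-0.15,"dy":0.05,"dz":0.44,"hand":-1}
    - {"wx":0,"wy":-0.62,"wz":0,"dx":-0.13,"dy":0.05,"dz":0.44,"hand":-1}

```text
clock: 17.15
tool_pos: [0.5767, -0.1096, 0.2257]
tcp_rot: [-89.8, 0.0, 142.1]
force: [-0.7, 0.9, -4.6]
grip_width: 0.0137
```

Emit:
servo_tool:
  deltas:
    - {"wx":0,"wy":-0.62,"wz":0,"dx":-0.11,"dy":0.05,"dz":0.45,"hand":-1}
    - {"wx":0,"wy":-0.62,"wz":0,"dx":-0.09,"dy":0.05,"dz":0.45,"hand":-1}
    - {"wx":0,"wy":-0.62,"wz":0,"dx":-0.07,"dy":0.05,"dz":0.46,"hand":-1}
    - {"wx":0,"wy":-0.62,"wz":0,"dx":-0.05,"dy":0.05,"dz":0.46,"hand":-1}
    - {"wx":0,"wy":-0.62,"wz":0,"dx":-0.03,"dy":0.05,"dz":0.46,"hand":-1}

```text
clock: 17.57
tool_pos: [0.5387, -0.1937, 0.2159]
tcp_rot: [-89.8, -0.0, 154.5]
force: [-0.6, -1.4, -5.1]
grip_width: 0.0133
```

Emit:
servo_tool:
  deltas:
    - {"wx":0,"wy":-0.62,"wz":0,"dx":-0.01,"dy":0.05,"dz":0.46,"hand":-1}
    - {"wx":0,"wy":-0.62,"wz":0,"dx":0.01,"dy":0.05,"dz":0.46,"hand":-1}
    - {"wx":0,"wy":-0.62,"wz":0,"dx":0.03,"dy":0.05,"dz":0.46,"hand":-1}
    - {"wx":0,"wy":-0.62,"wz":0,"dx":0.05,"dy":0.05,"dz":0.4,"hand":-1}
    - {"wx":0,"wy":-0.5,"wz":0,"dx":0.05,"dy":0.05,"dz":0.25,"hand":-1}

```text
clock: 17.98
tool_pos: [0.504, -0.2681, 0.2059]
tcp_rot: [-89.9, -0.1, 166.4]
force: [0.4, -0.0, -4.4]
grip_width: 0.0136
```

Emit:
servo_tool:
  deltas:
    - {"wx":0,"wy":0,"wz":0,"dx":0,"dy":0,"dz":0.1,"hand":-1}
    - {"wx":0,"wy":0,"wz":0,"dx":0,"dy":0,"dz":0,"hand":-1}
    - {"wx":0,"wy":0,"wz":0,"dx":0,"dy":0,"dz":0,"hand":-1}
    - {"wx":0,"wy":0,"wz":0,"dx":0,"dy":0,"dz":0,"hand":-1}

```text
clock: 18.32
tool_pos: [0.5051, -0.2705, 0.2065]
tcp_rot: [-89.9, 0.1, 166.3]
force: [-0.6, 0.1, -5.4]
grip_width: 0.0133
```

```bash
python3 - <<'E'
from h import *
print(sense()['tcp_rot'])
go([.5095,-.295,.0792])
p,d=grab_frame('wrist');cv2.imwrite('pics/w9.png',p[:,:,::-1]);
p,d=grab_frame('side');cv2.imwrite('pics/d9.png',p[:,:,::-1]);
p,d=grab_frame('scene');crop(p,170,230,130,150,'pics/s9.png');cv2.imwrite('pics/s9f.png',p[:,:,::-1]);
E
```

```text
[-8.99303742e+01  5.11045902e-02  1.66308466e+02]
units dx -0.25 dy 3.18 dz 0.57 pos [ 0.5051 -0.2705  0.2065] [-8.990e+01  1.000e-01  1.663e+02]
```

View pics/d9.png

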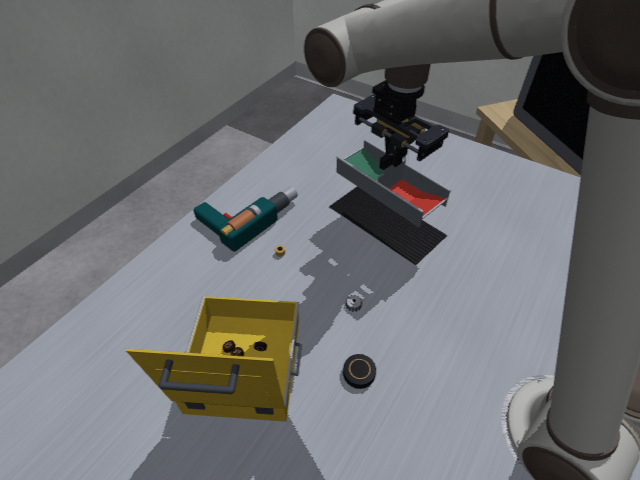

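View pics/s9f.png

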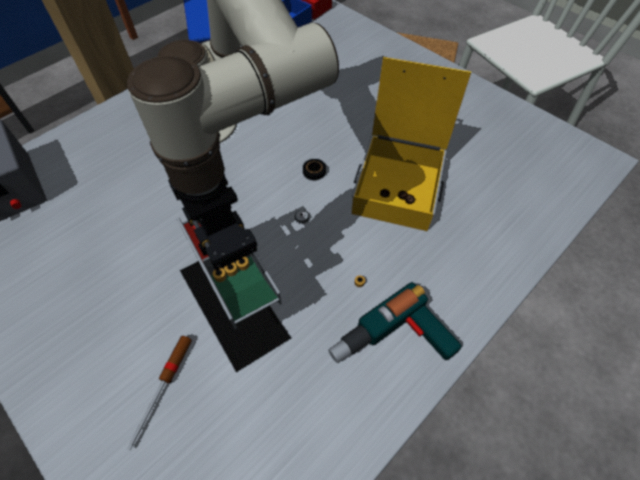

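Emit:
servo_tool:
  deltas:
    - {"wx":0,"wy":-0.57,"wz":0,"dx":-0.1,"dy":0.3,"dz":0.28,"hand":-1}
    - {"wx":0,"wy":0,"wz":0,"dx":-0.13,"dy":0.6,"dz":0.3,"hand":-1}
    - {"wx":0,"wy":0,"wz":0,"dx":0,"dy":0.8,"dz":0,"hand":-1}
    - {"wx":0,"wy":0,"wz":0,"dx":0,"dy":0.7,"dz":0,"hand":-1}
    - {"wx":0,"wy":0,"wz":0,"dx":0,"dy":0.4,"dz":0,"hand":-1}

```text
clock: 18.88
tool_pos: [0.507, -0.295, 0.091]
tcp_rot: [-90.0, -0.3, 168.5]
force: [-0.1, 0.7, -5.3]
grip_width: 0.0136
```

Emit:
servo_tool:
  deltas:
    - {"wx":0,"wy":0,"wz":0,"dx":0,"dy":0.15,"dz":0,"hand":-1}
    - {"wx":0,"wy":0,"wz":0,"dx":0,"dy":0.1,"dz":0,"hand":-1}
    - {"wx":0,"wy":0,"wz":0,"dx":0,"dy":0.05,"dz":0,"hand":-1}
    - {"wx":0,"wy":0,"wz":0,"dx":0,"dy":0.03,"dz":0,"hand":-1}
    - {"wx":0,"wy":0,"wz":0,"dx":0,"dy":0,"dz":0,"hand":-1}

```text
clock: 19.3
tool_pos: [0.5098, -0.2961, 0.0825]
tcp_rot: [-89.9, 0.2, 168.6]
force: [0.2, -1.1, -3.8]
grip_width: 0.0134
```

Emit:
servo_tool:
  deltas:
    - {"wx":0,"wy":0,"wz":0,"dx":0,"dy":0.04,"dz":0,"hand":-1}
    - {"wx":0,"wy":0,"wz":0,"dx":0,"dy":0.02,"dz":0,"hand":-1}
    - {"wx":0,"wy":0,"wz":0,"dx":0,"dy":0.02,"dz":0,"hand":-1}
    - {"wx":0,"wy":0,"wz":0,"dx":0,"dy":0,"dz":0,"hand":-1}
    - {"wx":0,"wy":0,"wz":0,"dx":0,"dy":0,"dz":0,"hand":-1}

```text
clock: 19.72
tool_pos: [0.5093, -0.2961, 0.0792]
tcp_rot: [-89.9, 0.1, 168.6]
force: [-1.2, 1.5, 1.9]
grip_width: 0.0136
```

Touchdown, so I'll release and retreat upward.

Emit:
servo_tool:
  deltas:
    - {"wx":0,"wy":0,"wz":0,"dx":0,"dy":0,"dz":0,"hand":-0.2}
    - {"wx":0,"wy":0,"wz":0,"dx":0,"dy":0,"dz":0,"hand":-0.2}
    - {"wx":0,"wy":0,"wz":0,"dx":0,"dy":0,"dz":0,"hand":-0.2}
    - {"wx":0,"wy":0,"wz":0,"dx":0,"dy":0,"dz":0,"hand":-0.2}
    - {"wx":0,"wy":0,"wz":0,"dx":0,"dy":0,"dz":0,"hand":-0.2}

```text
clock: 20.13
tool_pos: [0.509, -0.2961, 0.0781]
tcp_rot: [-89.9, 0.1, 168.6]
force: [0.1, -0.0, 0.1]
grip_width: 0.0332
```

Emit:
servo_tool:
  deltas:
    - {"wx":0,"wy":0,"wz":0,"dx":0,"dy":-0.4,"dz":0,"hand":-0.2}
    - {"wx":0,"wy":0,"wz":0,"dx":0,"dy":-0.8,"dz":0,"hand":-0.2}
    - {"wx":0,"wy":0,"wz":0,"dx":0,"dy":-0.9,"dz":0,"hand":-0.2}
    - {"wx":0,"wy":0,"wz":0,"dx":0,"dy":-0.9,"dz":0,"hand":0}
    - {"wx":0,"wy":0,"wz":0,"dx":0,"dy":-0.5,"dz":0,"hand":0}

```text
clock: 20.55
tool_pos: [0.5103, -0.2967, 0.2229]
tcp_rot: [-89.8, 0.4, 168.6]
force: [1.1, -0.7, -0.1]
grip_width: 0.0402
```

```bash
python3 - <<'E'
from h import *
print(sense()['tcp_rot'],sense()['tool_pos'])
p,d=grab_frame('wrist');cv2.imwrite('pics/w10.png',p[:,:,::-1]);
p,d=grab_frame('side');cv2.imwrite('pics/d10.png',p[:,:,::-1]);
p,d=grab_frame('scene');cv2.imwrite('pics/s10.png',p[:,:,::-1]);
E
```

```text
[-89.82663632   0.43586576 168.59469919] [ 0.51032408 -0.29674129  0.2228555 ]
```

View pics/w10.png

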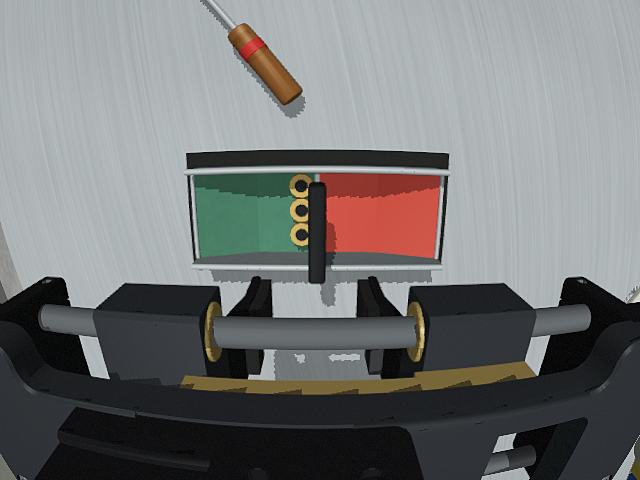

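View pics/d10.png

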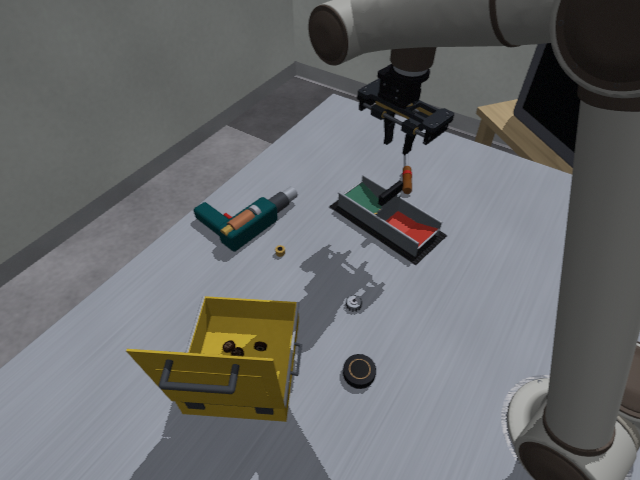

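```bash
python3 - <<'E'
from h import *
ci=camera_info('wrist');s=sense();R=Rn.from_euler('xyz',s['tcp_rot'],degrees=True).as_matrix()
print('cam in tool',R.T@(-ci['R'].T@ci['t']-s['tool_pos']))
p1,_=grab_frame('scene');p2,_=grab_frame('side')
def blob(p,box,lo,hi):
    h=cv2.cvtColor(p,cv2.COLOR_RGB2HSV)[box[1]:box[3],box[0]:box[2]]
    v,u=np.where(cv2.inRange(h,np.array(lo),np.array(hi)));return u.mean()+box[0],v.mean()+box[1],len(u)
a=blob(p1,(345,265,375,295),(12,100,60),(30,255,255));b=blob(p2,(268,238,292,262),(12,100,60),(30,255,255));print('bush',a,b,tri(a[:2],b[:2]))
plan([.4495,-.031,.15],78.6,23)
E
```

```text
cam in tool [-0.00149642 -0.16216354  0.07616682]
bush (np.float64(359.3783783783784), np.float64(280.56756756756755), 74) (np.float64(279.7647058823529), np.float64(251.11764705882354), 68) [ 0.67253871 -0.06062134  0.01015367]
N 23 from [ 0.5082 -0.2954  0.217 ] 168.54 step 0.3 yaw/row -3.91
wy 0.98 dx 0.12 dy 0.07 dz -0.27
wy 0.98 dx 0.14 dy 0.07 dz -0.26
wy 0.98 dx 0.16 dy 0.07 dz -0.25
wy 0.98 dx 0.17 dy 0.07 dz -0.24
wy 0.98 dx 0.19 dy 0.07 dz -0.23
wy 0.98 dx 0.2 dy 0.07 dz -0.21
wy 0.98 dx 0.22 dy 0.07 dz -0.2
wy 0.98 dx 0.23 dy 0.07 dz -0.18
wy 0.98 dx 0.24 dy 0.07 dz -0.17
wy 0.98 dx 0.25 dy 0.07 dz -0.15
wy 0.98 dx 0.26 dy 0.07 dz -0.13
wy 0.98 dx 0.27 dy 0.07 dz -0.12
wy 0.98 dx 0.28 dy 0.07 dz -0.1
wy 0.98 dx 0.28 dy 0.07 dz -0.08
wy 0.98 dx 0.29 dy 0.07 dz -0.06
wy 0.98 dx 0.29 dy 0.07 dz -0.04
wy 0.98 dx 0.29 dy 0.07 dz -0.02
wy 0.98 dx 0.29 dy 0.07 dz 0.0
wy 0.98 dx 0.29 dy 0.07 dz 0.02
wy 0.98 dx 0.29 dy 0.07 dz 0.04
wy 0.98 dx 0.29 dy 0.07 dz 0.06
wy 0.98 dx 0.28 dy 0.07 dz 0.08
wy 0.98 dx 0.28 dy 0.07 dz 0.1
```

Emit:
servo_tool:
  deltas:
    - {"wx":0,"wy":0.98,"wz":0,"dx":0.12,"dy":0,"dz":-0.27,"hand":1}
    - {"wx":0,"wy":0.98,"wz":0,"dx":0.14,"dy":0,"dz":-0.26,"hand":1}
    - {"wx":0,"wy":0.98,"wz":0,"dx":0.16,"dy":0,"dz":-0.25,"hand":1}
    - {"wx":0,"wy":0.98,"wz":0,"dx":0.17,"dy":0,"dz":-0.24,"hand":1}
    - {"wx":0,"wy":0.98,"wz":0,"dx":0.19,"dy":0,"dz":-0.23,"hand":1}
  grip_force: 20

```text
clock: 21.22
tool_pos: [0.4947, -0.2373, 0.2158]
tcp_rot: [-89.9, -0.2, 148.7]
force: [0.2, -0.4, 1.0]
grip_width: 0.069
```

Emit:
servo_tool:
  deltas:
    - {"wx":0,"wy":0.98,"wz":0,"dx":0.2,"dy":0.1,"dz":-0.21,"hand":1}
    - {"wx":0,"wy":0.98,"wz":0,"dx":0.22,"dy":0.1,"dz":-0.2,"hand":1}
    - {"wx":0,"wy":0.98,"wz":0,"dx":0.23,"dy":0.1,"dz":-0.18,"hand":1}
    - {"wx":0,"wy":0.98,"wz":0,"dx":0.24,"dy":0.1,"dz":-0.17,"hand":1}
    - {"wx":0,"wy":0.98,"wz":0,"dx":0.25,"dy":0.1,"dz":-0.15,"hand":1}

```text
clock: 21.63
tool_pos: [0.4819, -0.1802, 0.1958]
tcp_rot: [-89.8, -0.1, 129.2]
force: [0.5, -0.9, -0.3]
grip_width: 0.0866
```

Emit:
servo_tool:
  deltas:
    - {"wx":0,"wy":0.98,"wz":0,"dx":0.26,"dy":0.1,"dz":-0.13,"hand":1}
    - {"wx":0,"wy":0.98,"wz":0,"dx":0.27,"dy":0.1,"dz":-0.12,"hand":1}
    - {"wx":0,"wy":0.98,"wz":0,"dx":0.28,"dy":0.1,"dz":-0.1,"hand":1}
    - {"wx":0,"wy":0.98,"wz":0,"dx":0.28,"dy":0.1,"dz":-0.08,"hand":1}
    - {"wx":0,"wy":0.98,"wz":0,"dx":0.29,"dy":0.1,"dz":-0.06,"hand":1}

```text
clock: 22.05
tool_pos: [0.4697, -0.1228, 0.1758]
tcp_rot: [-89.8, 0.0, 109.6]
force: [0.4, 0.2, 0.2]
grip_width: 0.0873
```

Emit:
servo_tool:
  deltas:
    - {"wx":0,"wy":0.98,"wz":0,"dx":0.29,"dy":0.1,"dz":-0.04,"hand":1}
    - {"wx":0,"wy":0.98,"wz":0,"dx":0.29,"dy":0.1,"dz":-0.02,"hand":1}
    - {"wx":0,"wy":0.98,"wz":0,"dx":0.29,"dy":0.1,"dz":0,"hand":1}
    - {"wx":0,"wy":0.98,"wz":0,"dx":0.29,"dy":0.1,"dz":0.02,"hand":1}
    - {"wx":0,"wy":0.98,"wz":0,"dx":0.29,"dy":0.1,"dz":0.04,"hand":1}

```text
clock: 22.47
tool_pos: [0.4576, -0.066, 0.1559]
tcp_rot: [-89.8, 0.1, 90.0]
force: [-0.6, 0.4, 0.9]
grip_width: 0.087
```

Emit:
servo_tool:
  deltas:
    - {"wx":0,"wy":0.98,"wz":0,"dx":0.29,"dy":0.1,"dz":0.06,"hand":1}
    - {"wx":0,"wy":0.98,"wz":0,"dx":0.28,"dy":0,"dz":0.08,"hand":1}
    - {"wx":0,"wy":0.98,"wz":0,"dx":0.28,"dy":0,"dz":0.1,"hand":1}
    - {"wx":0,"wy":0,"wz":0,"dx":0,"dy":0,"dz":0,"hand":1}
    - {"wx":0,"wy":0,"wz":0,"dx":0,"dy":0,"dz":0,"hand":1}

```text
clock: 22.88
tool_pos: [0.4507, -0.0316, 0.1525]
tcp_rot: [-89.9, 0.1, 78.5]
force: [0.2, -0.6, 0.4]
grip_width: 0.0871
```

```bash
python3 - <<'E'
from h import *
print(sense()['tcp_rot'],sense()['tool_pos'])
p,d=grab_frame('wrist');cv2.imwrite('pics/w11.png',p[:,:,::-1]);
E
```

```text
[-89.90745082   0.13317307  78.53914838] [ 0.45073889 -0.03163391  0.1525294 ]
```

View pics/w11.png

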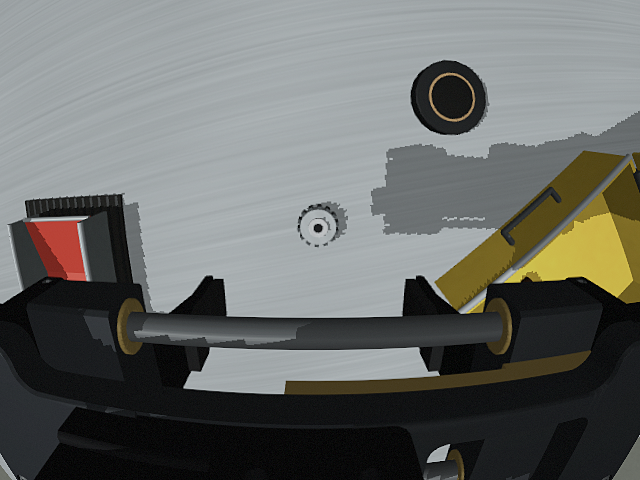

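```bash
python3 - <<'E'
from h import *
ci=camera_info('wrist');X=wray(318,227.5,.016,ci);print(X);go([X[0],X[1],.003])
E
```

```text
[ 0.45189937 -0.03021721  0.016     ]
units dx 0.05 dy 3.74 dz -0.01 pos [ 0.451  -0.0319  0.1528] [-89.9   0.1  78.5]
```

Emit:
servo_tool:
  deltas:
    - {"wx":0,"wy":0,"wz":0,"dx":0.05,"dy":0.8,"dz":-0.01,"hand":1}
    - {"wx":0,"wy":0,"wz":0,"dx":0,"dy":1,"dz":0,"hand":1}
    - {"wx":0,"wy":0,"wz":0,"dx":0,"dy":1,"dz":0,"hand":1}
    - {"wx":0,"wy":0,"wz":0,"dx":0,"dy":0.6,"dz":0,"hand":1}
    - {"wx":0,"wy":0,"wz":0,"dx":0,"dy":0.2,"dz":0,"hand":0.3}

```text
clock: 23.35
tool_pos: [0.4494, -0.0314, 0.0059]
tcp_rot: [-89.6, 0.3, 78.4]
force: [-0.8, -0.3, 0.0]
grip_width: 0.0848
```

Emit:
servo_tool:
  deltas:
    - {"wx":0,"wy":0,"wz":0,"dx":0,"dy":0,"dz":0,"hand":-0.1}
    - {"wx":0,"wy":0,"wz":0,"dx":0,"dy":0,"dz":0,"hand":-1}
    - {"wx":0,"wy":0,"wz":0,"dx":0,"dy":0,"dz":0,"hand":-1}
    - {"wx":0,"wy":0,"wz":0,"dx":0,"dy":0,"dz":0,"hand":-1}
    - {"wx":0,"wy":0,"wz":0,"dx":0,"dy":0,"dz":0,"hand":-1}

```text
clock: 23.77
tool_pos: [0.4535, -0.0298, 0.0111]
tcp_rot: [-90.2, -0.0, 78.4]
force: [0.0, 0.6, -0.6]
grip_width: 0.0551
```

Emit:
servo_tool:
  deltas:
    - {"wx":0,"wy":0,"wz":0,"dx":0,"dy":0,"dz":0,"hand":-1}
    - {"wx":0,"wy":0,"wz":0,"dx":0,"dy":0,"dz":0,"hand":-1}
    - {"wx":0,"wy":0,"wz":0,"dx":0,"dy":0,"dz":0,"hand":-1}
    - {"wx":0,"wy":0,"wz":0,"dx":0,"dy":0,"dz":0,"hand":-1}

```text
clock: 24.1
tool_pos: [0.4527, -0.0299, 0.01]
tcp_rot: [-90.1, 0.0, 78.4]
force: [-1.5, -0.5, 3.5]
grip_width: 0.0327
```

Emit:
servo_tool:
  deltas:
    - {"wx":0,"wy":0,"wz":0,"dx":0,"dy":0,"dz":0,"hand":0}
    - {"wx":0,"wy":0,"wz":0,"dx":0,"dy":0,"dz":0,"hand":0}
    - {"wx":0,"wy":0,"wz":0,"dx":0,"dy":0.12,"dz":0,"hand":0}
    - {"wx":0,"wy":0,"wz":0,"dx":0,"dy":0.05,"dz":0,"hand":0}
    - {"wx":0,"wy":0,"wz":0,"dx":0,"dy":0,"dz":0,"hand":0}

```text
clock: 24.52
tool_pos: [0.4518, -0.0302, 0.0021]
tcp_rot: [-90.0, 0.1, 78.4]
force: [-1.0, -0.4, 0.0]
grip_width: 0.0432
```

Emit:
servo_tool:
  deltas:
    - {"wx":0,"wy":0,"wz":0,"dx":0,"dy":0,"dz":0,"hand":-1}
    - {"wx":0,"wy":0,"wz":0,"dx":0,"dy":0,"dz":0,"hand":-1}
    - {"wx":0,"wy":0,"wz":0,"dx":0,"dy":0,"dz":0,"hand":-1}
    - {"wx":0,"wy":0,"wz":0,"dx":0,"dy":0,"dz":0,"hand":-1}
    - {"wx":0,"wy":0,"wz":0,"dx":0,"dy":0,"dz":0,"hand":-1}

```text
clock: 24.93
tool_pos: [0.4524, -0.03, 0.0029]
tcp_rot: [-90.1, 0.1, 78.4]
force: [-0.2, -0.8, -0.1]
grip_width: 0.0332
```

Emit:
servo_tool:
  deltas:
    - {"wx":0,"wy":0,"wz":0,"dx":0,"dy":-0.3,"dz":0,"hand":-1}
    - {"wx":0,"wy":0,"wz":0,"dx":0,"dy":-0.7,"dz":0,"hand":-1}
    - {"wx":0,"wy":0,"wz":0,"dx":0,"dy":-1,"dz":0,"hand":-1}
    - {"wx":0,"wy":0,"wz":0,"dx":0,"dy":-1,"dz":0,"hand":-1}
    - {"wx":0,"wy":0,"wz":0,"dx":0,"dy":-1,"dz":0,"hand":-1}

```text
clock: 25.35
tool_pos: [0.4516, -0.03, 0.1646]
tcp_rot: [-90.0, 0.1, 78.4]
force: [0.7, -0.0, -0.6]
grip_width: 0.0337
```

```bash
python3 -c "
from h import *
go([.580,-.310,.16])"
```

```text
units dx -6.21 dy 0.12 dz -4.55 pos [ 0.4516 -0.03    0.1646] [-90.    0.1  78.4]
```

Ten rows of (−0.62, −0.455).

Emit:
servo_tool:
  deltas:
    - {"wx":0,"wy":0,"wz":0,"dx":-0.62,"dy":0,"dz":-0.45,"hand":-1}
    - {"wx":0,"wy":0,"wz":0,"dx":-0.62,"dy":0,"dz":-0.45,"hand":-1}
    - {"wx":0,"wy":0,"wz":0,"dx":-0.62,"dy":0,"dz":-0.46,"hand":-1}
    - {"wx":0,"wy":0,"wz":0,"dx":-0.62,"dy":0,"dz":-0.46,"hand":-1}
    - {"wx":0,"wy":0,"wz":0,"dx":-0.62,"dy":0,"dz":-0.46,"hand":-1}

```text
clock: 25.77
tool_pos: [0.5169, -0.1709, 0.1632]
tcp_rot: [-90.1, 0.0, 78.4]
force: [1.4, -0.0, 0.0]
grip_width: 0.0333
```

Emit:
servo_tool:
  deltas:
    - {"wx":0,"wy":0,"wz":0,"dx":-0.62,"dy":0,"dz":-0.46,"hand":-1}
    - {"wx":0,"wy":0,"wz":0,"dx":-0.62,"dy":0,"dz":-0.46,"hand":-1}
    - {"wx":0,"wy":0,"wz":0,"dx":-0.62,"dy":0,"dz":-0.46,"hand":-1}
    - {"wx":0,"wy":0,"wz":0,"dx":-0.62,"dy":0,"dz":-0.46,"hand":-1}
    - {"wx":0,"wy":0,"wz":0,"dx":-0.62,"dy":0,"dz":-0.45,"hand":-1}

```text
clock: 26.18
tool_pos: [0.5817, -0.3109, 0.1629]
tcp_rot: [-90.0, 0.0, 78.4]
force: [0.5, 1.0, -0.2]
grip_width: 0.0331
```

Emit:
servo_tool:
  deltas:
    - {"wx":0,"wy":0,"wz":0,"dx":0,"dy":0,"dz":0,"hand":-1}
    - {"wx":0,"wy":0,"wz":0,"dx":0,"dy":0,"dz":0,"hand":-1}
    - {"wx":0,"wy":0,"wz":0,"dx":0,"dy":0,"dz":0,"hand":-1}

```text
clock: 26.43
tool_pos: [0.5809, -0.3092, 0.1626]
tcp_rot: [-90.0, 0.0, 78.4]
force: [-0.3, 0.5, -0.2]
grip_width: 0.0331
```

```bash
python3 - <<'E'
from h import *
go([.580,-.310,.024])
ci=camera_info('wrist');p,d=grab_frame('wrist');cv2.imwrite('pics/w12.png',p[:,:,::-1]);
E
```

```text
units dx -0.02 dy 3.47 dz 0.02 pos [ 0.5809 -0.3092  0.1626] [-90.    0.   78.4]
```

View pics/w12.png

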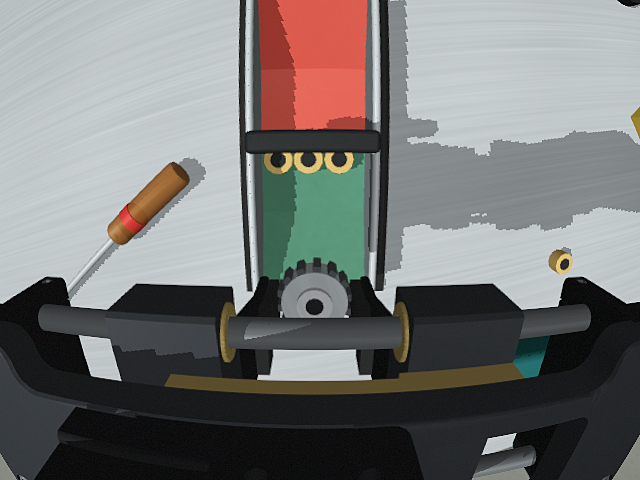

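Emit:
servo_tool:
  deltas:
    - {"wx":0,"wy":0,"wz":0,"dx":0,"dy":0.6,"dz":0,"hand":-1}
    - {"wx":0,"wy":0,"wz":0,"dx":0,"dy":0.9,"dz":0,"hand":-1}
    - {"wx":0,"wy":0,"wz":0,"dx":0,"dy":0.9,"dz":0,"hand":-1}
    - {"wx":0,"wy":0,"wz":0,"dx":0,"dy":0.6,"dz":0,"hand":-1}
    - {"wx":0,"wy":0,"wz":0,"dx":0,"dy":0.3,"dz":0,"hand":-1}

```text
clock: 26.9
tool_pos: [0.5791, -0.3075, 0.0279]
tcp_rot: [-89.7, -0.0, 78.5]
force: [0.1, -0.1, 0.5]
grip_width: 0.0332
```

Emit:
servo_tool:
  deltas:
    - {"wx":0,"wy":0,"wz":0,"dx":0,"dy":0.07,"dz":0,"hand":-1}
    - {"wx":0,"wy":0,"wz":0,"dx":0,"dy":0,"dz":0,"hand":-1}
    - {"wx":0,"wy":0,"wz":0,"dx":0,"dy":0,"dz":0,"hand":-0.05}
    - {"wx":0,"wy":0,"wz":0,"dx":0,"dy":0,"dz":0,"hand":-0.05}
    - {"wx":0,"wy":0,"wz":0,"dx":0,"dy":0,"dz":0,"hand":-0.05}

```text
clock: 27.32
tool_pos: [0.5829, -0.31, 0.0307]
tcp_rot: [-90.3, 0.1, 78.4]
force: [-0.1, 0.4, 0.1]
grip_width: 0.0399
```

Emit:
servo_tool:
  deltas:
    - {"wx":0,"wy":0,"wz":0,"dx":0,"dy":-0.5,"dz":0,"hand":-0.05}
    - {"wx":0,"wy":0,"wz":0,"dx":0,"dy":-1,"dz":0,"hand":-0.05}
    - {"wx":0,"wy":0,"wz":0,"dx":0,"dy":-1,"dz":0,"hand":-0.05}
    - {"wx":0,"wy":0,"wz":0,"dx":0,"dy":-1,"dz":0,"hand":0}
    - {"wx":0,"wy":0,"wz":0,"dx":0,"dy":0,"dz":0,"hand":1}

```text
clock: 27.73
tool_pos: [0.5865, -0.312, 0.1806]
tcp_rot: [-91.2, 0.3, 78.5]
force: [2.3, 0.1, 1.2]
grip_width: 0.045
```

```bash
python3 - <<'E'
from h import *
ci=camera_info('wrist');p,d=grab_frame('wrist');cv2.imwrite('pics/w13.png',p[:,:,::-1]);np.savez('w13.npz',**ci)
plan([.670,-.0625,.15],78.4,7)
E
```

```text
N 7 from [ 0.5848 -0.3109  0.1763] 78.43 step 0.94 yaw/row -0.0
wy 0.0 dx 0.93 dy 0.09 dz -0.12
wy 0.0 dx 0.93 dy 0.09 dz -0.12
wy 0.0 dx 0.93 dy 0.09 dz -0.12
wy 0.0 dx 0.93 dy 0.09 dz -0.12
wy 0.0 dx 0.93 dy 0.09 dz -0.12
wy 0.0 dx 0.93 dy 0.09 dz -0.12
wy 0.0 dx 0.93 dy 0.09 dz -0.12
```

View pics/w13.png

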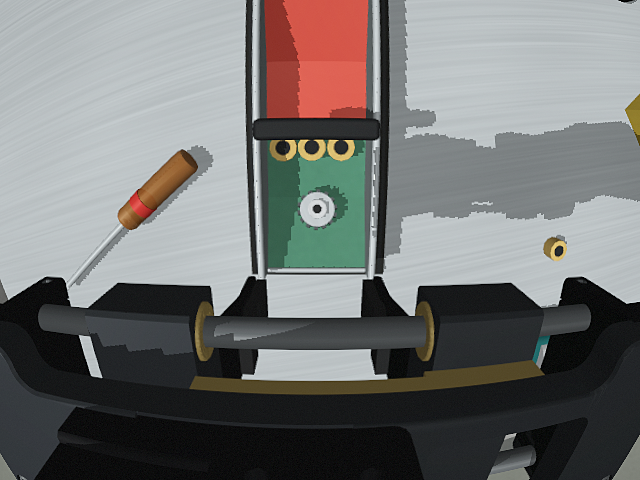

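```bash
python3 - <<'E'
from h import *
ci=dict(np.load('w13.npz'));print('bush',wray(555,250,.012,ci))
p,d=grab_frame('scene');cv2.imwrite('pics/s13.png',p[:,:,::-1]);W=cloud('scene',p,d);x,y,z=W[...,0],W[...,1],W[...,2]
k=(x>.6)&(x<.95)&(y>-.2)&(y<.2)&(z>.022)&(z<.09)
v,u=np.where(k);b=(u>325)&(v>275);q=W[k][b]
c=np.array([.6715,-.0615]);a=np.radians(78.4);X=np.array([np.cos(a),np.sin(a)]);Z=np.array([-np.sin(a),np.cos(a)])
r=q[:,:2]-c;print(len(q),np.hypot(*r.T).min());k=(abs(r@X)<.11)&(abs(r@Z)<.045);print('in body foot',k.sum(), q[k].max(0) if k.sum() else '')
k=(abs(r@X)<.065)&(abs(r@Z)<.02);print('in finger foot',k.sum())
i=np.hypot(*r.T).argmin();print(q[i])
a=ray('scene',*(359.4,280.6),.009);print(a)
E
```

```text
bush [ 0.67281103 -0.06403501  0.012     ]
3772 0.08096137681411941
in body foot 0 
in finger foot 0
[ 0.7511493  -0.07601667  0.05049886]
[ 0.6721228  -0.06027211  0.009     ]
```

Emit:
servo_tool:
  deltas:
    - {"wx":0,"wy":0,"wz":0,"dx":0.9,"dy":0.05,"dz":-0.12,"hand":1}
    - {"wx":0,"wy":0,"wz":0,"dx":0.93,"dy":0.05,"dz":-0.12,"hand":1}
    - {"wx":0,"wy":0,"wz":0,"dx":0.93,"dy":0.05,"dz":-0.12,"hand":1}
    - {"wx":0,"wy":0,"wz":0,"dx":0.93,"dy":0.05,"dz":-0.12,"hand":1}
    - {"wx":0,"wy":0,"wz":0,"dx":0.93,"dy":0.05,"dz":-0.12,"hand":1}

```text
clock: 28.25
tool_pos: [0.6417, -0.1318, 0.1571]
tcp_rot: [-89.9, 0.1, 78.4]
force: [-0.5, -0.5, 0.7]
grip_width: 0.0821
```

Emit:
servo_tool:
  deltas:
    - {"wx":0,"wy":0,"wz":0,"dx":0.93,"dy":0.05,"dz":-0.12,"hand":1}
    - {"wx":0,"wy":0,"wz":0,"dx":0.8,"dy":0.05,"dz":-0.12,"hand":1}
    - {"wx":0,"wy":0,"wz":0,"dx":0,"dy":0,"dz":0,"hand":1}
    - {"wx":0,"wy":0,"wz":0,"dx":0,"dy":0,"dz":0,"hand":1}
    - {"wx":0,"wy":0,"wz":0,"dx":0,"dy":0,"dz":0,"hand":1}

```text
clock: 28.67
tool_pos: [0.6648, -0.0676, 0.1533]
tcp_rot: [-89.9, 0.1, 78.4]
force: [-0.2, 0.4, 0.3]
grip_width: 0.0867
```

```bash
python3 - <<'E'
from h import *
print(sense()['tcp_rot'],sense()['tool_pos'])
ci=camera_info('wrist');p,d=grab_frame('wrist');cv2.imwrite('pics/w14.png',p[:,:,::-1]);np.savez('w14.npz',**ci)
E
```

```text
[-89.93598268   0.09571582  78.41256878] [ 0.6648322  -0.0676056   0.15328055]
```

View pics/w14.png

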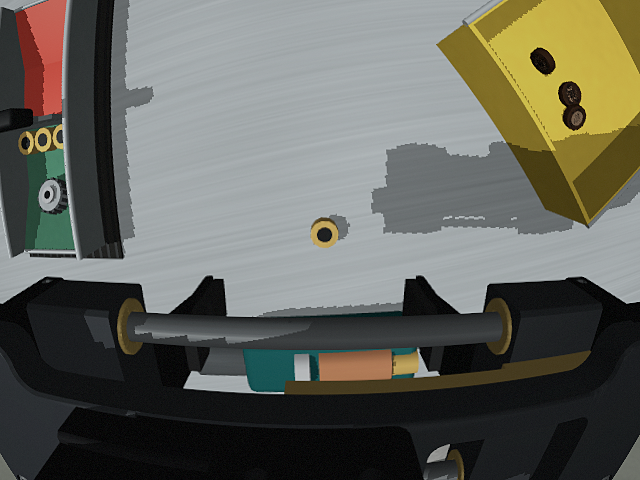

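```bash
python3 - <<'E'
from h import *
ci=dict(np.load('w14.npz'));X=wray(324,233,.014,ci);print(X);go([X[0],X[1],.004])
E
```

```text
[ 0.67202305 -0.06196337  0.014     ]
units dx 0.19 dy 3.74 dz -0.14 pos [ 0.6648 -0.0683  0.1536] [-90.    0.1  78.4]
```

Emit:
servo_tool:
  deltas:
    - {"wx":0,"wy":0,"wz":0,"dx":0.18,"dy":0.7,"dz":-0.13,"hand":1}
    - {"wx":0,"wy":0,"wz":0,"dx":0,"dy":1,"dz":0,"hand":1}
    - {"wx":0,"wy":0,"wz":0,"dx":0,"dy":0.9,"dz":0,"hand":1}
    - {"wx":0,"wy":0,"wz":0,"dx":0,"dy":0.6,"dz":0,"hand":0.4}
    - {"wx":0,"wy":0,"wz":0,"dx":0,"dy":0.3,"dz":0,"hand":0.1}

```text
clock: 29.13
tool_pos: [0.669, -0.0636, 0.0101]
tcp_rot: [-89.6, 0.2, 78.2]
force: [-0.6, 0.3, -0.9]
grip_width: 0.0801
```

Emit:
servo_tool:
  deltas:
    - {"wx":0,"wy":0,"wz":0,"dx":0,"dy":0.17,"dz":0,"hand":-0.1}
    - {"wx":0,"wy":0,"wz":0,"dx":0,"dy":0.04,"dz":0,"hand":-0.2}
    - {"wx":0,"wy":0,"wz":0,"dx":0,"dy":0,"dz":0,"hand":-0.2}
    - {"wx":0,"wy":0,"wz":0,"dx":0,"dy":0,"dz":0,"hand":-1}
    - {"wx":0,"wy":0,"wz":0,"dx":0,"dy":0,"dz":0,"hand":-1}

```text
clock: 29.55
tool_pos: [0.6735, -0.0616, 0.0079]
tcp_rot: [-90.3, 0.0, 78.4]
force: [0.5, -0.2, 0.3]
grip_width: 0.0489
```

Emit:
servo_tool:
  deltas:
    - {"wx":0,"wy":0,"wz":0,"dx":0,"dy":0,"dz":0,"hand":-1}
    - {"wx":0,"wy":0,"wz":0,"dx":0,"dy":0,"dz":0,"hand":-1}
    - {"wx":0,"wy":0,"wz":0,"dx":0,"dy":0,"dz":0,"hand":-1}
    - {"wx":0,"wy":0,"wz":0,"dx":0,"dy":0,"dz":0,"hand":-1}
    - {"wx":0,"wy":0,"wz":0,"dx":0,"dy":0,"dz":0,"hand":-1}

```text
clock: 29.97
tool_pos: [0.6724, -0.0615, 0.0063]
tcp_rot: [-90.1, 0.1, 78.4]
force: [0.1, 0.8, 2.4]
grip_width: 0.0231
```

```bash
python3 - <<'E'
from h import *
ci=dict(np.load('w13.npz'));X=wray(317,209,.021,ci)
t=np.radians(-11.4);ex=np.array([np.cos(t),np.sin(t)]);ey=np.array([-ex[1],ex[0]])
c=np.array([.5093,-.2961]);print('gear in tote',(X[:2]-c)@ex,(X[:2]-c)@ey)
for uv,z in (((264,270),.031),((370,270),.031)):
    Y=wray(*uv,z,ci);print('lip corner',(Y[:2]-c)@ex,(Y[:2]-c)@ey)
D=c+ex*.100;print(D)
E
```

```text
gear in tote 0.071642209060695 0.00017376976701306707
lip corner 0.12546115029371457 -0.0476814851315936
lip corner 0.12548206095272188 0.04807021784912512
[ 0.60732712 -0.31586573]
```

Emit:
servo_tool:
  deltas:
    - {"wx":0,"wy":0,"wz":0,"dx":0,"dy":-0.3,"dz":0,"hand":-1}
    - {"wx":0,"wy":0,"wz":0,"dx":0,"dy":-0.7,"dz":0,"hand":-1}
    - {"wx":0,"wy":0,"wz":0,"dx":0,"dy":-1,"dz":0,"hand":-1}
    - {"wx":0,"wy":0,"wz":0,"dx":0,"dy":-1,"dz":0,"hand":-1}
    - {"wx":0,"wy":0,"wz":0,"dx":0,"dy":-0.6,"dz":0,"hand":-1}

```text
clock: 30.38
tool_pos: [0.6739, -0.0617, 0.1558]
tcp_rot: [-90.4, 0.0, 78.4]
force: [0.9, -0.5, 0.2]
grip_width: 0.0232
```

```bash
python3 - <<'E'
from h import *
print(sense()['tcp_rot']);go([.6103,-.3165,.15])
E
```

```text
[-9.04482563e+01  1.55095036e-02  7.84456565e+01]
units dx -6.56 dy 0.14 dz 0.28 pos [ 0.6739 -0.0617  0.1558] [-90.4   0.   78.4]
```

Emit:
servo_tool:
  deltas:
    - {"wx":0,"wy":0,"wz":0,"dx":-0.7,"dy":0,"dz":0.03,"hand":-1}
    - {"wx":0,"wy":0,"wz":0,"dx":-0.82,"dy":0,"dz":0.03,"hand":-1}
    - {"wx":0,"wy":0,"wz":0,"dx":-0.82,"dy":0,"dz":0.03,"hand":-1}
    - {"wx":0,"wy":0,"wz":0,"dx":-0.82,"dy":0,"dz":0.03,"hand":-1}
    - {"wx":0,"wy":0,"wz":0,"dx":-0.82,"dy":0,"dz":0.03,"hand":-1}

```text
clock: 30.8
tool_pos: [0.6336, -0.2174, 0.151]
tcp_rot: [-90.1, 0.1, 78.4]
force: [0.3, 0.1, -0.9]
grip_width: 0.0229
```

Emit:
servo_tool:
  deltas:
    - {"wx":0,"wy":0,"wz":0,"dx":-0.82,"dy":0,"dz":0.03,"hand":-1}
    - {"wx":0,"wy":0,"wz":0,"dx":-0.82,"dy":0,"dz":0.03,"hand":-1}
    - {"wx":0,"wy":0,"wz":0,"dx":-0.82,"dy":0,"dz":0.03,"hand":-1}
    - {"wx":0,"wy":0,"wz":0,"dx":-0.1,"dy":0,"dz":0,"hand":-1}
    - {"wx":0,"wy":0,"wz":0,"dx":0,"dy":0,"dz":0,"hand":-1}

```text
clock: 31.22
tool_pos: [0.6091, -0.318, 0.1505]
tcp_rot: [-90.1, 0.1, 78.2]
force: [0.0, 0.8, 0.4]
grip_width: 0.0231
```

Emit:
servo_tool:
  deltas:
    - {"wx":0,"wy":0,"wz":0,"dx":0,"dy":0,"dz":0,"hand":-1}
    - {"wx":0,"wy":0,"wz":0,"dx":0,"dy":0,"dz":0,"hand":-1}

```text
clock: 31.38
tool_pos: [0.6104, -0.3148, 0.1505]
tcp_rot: [-90.1, 0.1, 78.5]
force: [-0.1, 0.7, -1.1]
grip_width: 0.0229
```

```bash
python3 - <<'E'
from h import *
go([.6103,-.3165,.036])
ci=camera_info('wrist');p,d=grab_frame('wrist');cv2.imwrite('pics/w15.png',p[:,:,::-1]);np.savez('w15.npz',**ci)
E
```

```text
units dx -0.04 dy 2.86 dz -0.01 pos [ 0.6104 -0.3148  0.1505] [-90.1   0.1  78.5]
```

View pics/w15.png

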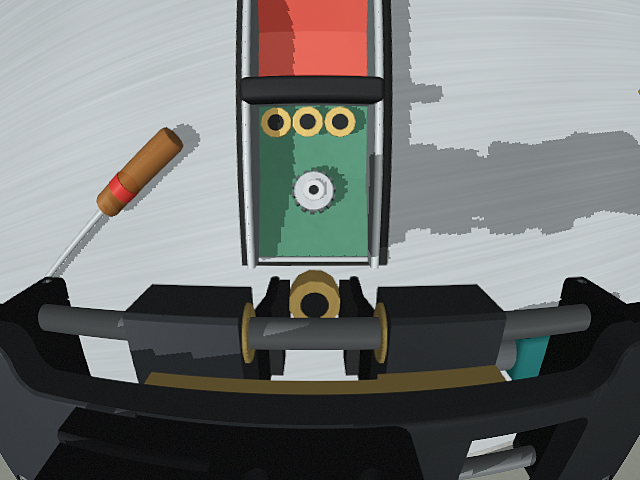

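Emit:
servo_tool:
  deltas:
    - {"wx":0,"wy":0,"wz":0,"dx":0,"dy":0.6,"dz":0,"hand":-1}
    - {"wx":0,"wy":0,"wz":0,"dx":0,"dy":0.9,"dz":0,"hand":-1}
    - {"wx":0,"wy":0,"wz":0,"dx":0,"dy":0.8,"dz":0,"hand":-1}
    - {"wx":0,"wy":0,"wz":0,"dx":0,"dy":0.4,"dz":0,"hand":-1}
    - {"wx":0,"wy":0,"wz":0,"dx":0,"dy":0.15,"dz":0,"hand":-1}

```text
clock: 31.85
tool_pos: [0.6084, -0.3137, 0.0323]
tcp_rot: [-89.7, 0.0, 78.5]
force: [-0.9, -0.1, 0.0]
grip_width: 0.0228
```

Emit:
servo_tool:
  deltas:
    - {"wx":0,"wy":0,"wz":0,"dx":0,"dy":0.05,"dz":0,"hand":-1}
    - {"wx":0,"wy":0,"wz":0,"dx":0,"dy":0,"dz":0,"hand":-1}
    - {"wx":0,"wy":0,"wz":0,"dx":0,"dy":0,"dz":0,"hand":-1}

```text
clock: 32.1
tool_pos: [0.6117, -0.3159, 0.0361]
tcp_rot: [-90.2, 0.1, 78.5]
force: [0.6, -0.9, -1.4]
grip_width: 0.0228
```

Now push the gear gently down the bay, descending along the ramp.

Emit:
servo_tool:
  deltas:
    - {"wx":0,"wy":0,"wz":0,"dx":0,"dy":0.08,"dz":0.1,"hand":-1}
    - {"wx":0,"wy":0,"wz":0,"dx":0,"dy":0.05,"dz":0.12,"hand":-1}
    - {"wx":0,"wy":0,"wz":0,"dx":0,"dy":0.05,"dz":0.12,"hand":-1}
    - {"wx":0,"wy":0,"wz":0,"dx":0,"dy":0.05,"dz":0.12,"hand":-1}
    - {"wx":0,"wy":0,"wz":0,"dx":0,"dy":0.04,"dz":0.12,"hand":-1}

```text
clock: 32.52
tool_pos: [0.5867, -0.3112, 0.0233]
tcp_rot: [-90.0, 0.1, 78.4]
force: [-0.5, 0.9, -0.4]
grip_width: 0.0228
```

Emit:
servo_tool:
  deltas:
    - {"wx":0,"wy":0,"wz":0,"dx":0,"dy":0.03,"dz":0.05,"hand":-1}
    - {"wx":0,"wy":0,"wz":0,"dx":0,"dy":0,"dz":0,"hand":-1}
    - {"wx":0,"wy":0,"wz":0,"dx":0,"dy":0,"dz":0,"hand":-1}

```text
clock: 32.77
tool_pos: [0.5854, -0.311, 0.0222]
tcp_rot: [-90.1, 0.1, 78.4]
force: [-0.3, -1.0, 0.3]
grip_width: 0.0229
```

```bash
python3 - <<'E'
from h import *
s=sense();print(s['force'],s['tool_pos'])
ci=camera_info('wrist');p,d=grab_frame('wrist');cv2.imwrite('pics/w16.png',p[:,:,::-1]);np.savez('w16.npz',**ci)
E
```

```text
[-0.34180595 -0.96709013  0.29104116] [ 0.58542851 -0.3109666   0.02217903]
```

View pics/w16.png

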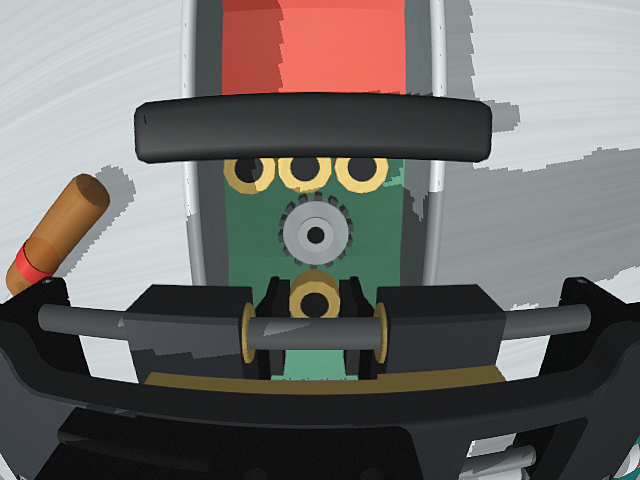

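Emit:
servo_tool:
  deltas:
    - {"wx":0,"wy":0,"wz":0,"dx":0,"dy":0.05,"dz":0,"hand":-1}
    - {"wx":0,"wy":0,"wz":0,"dx":0,"dy":0,"dz":0,"hand":-0.2}
    - {"wx":0,"wy":0,"wz":0,"dx":0,"dy":0,"dz":0,"hand":-0.2}
    - {"wx":0,"wy":0,"wz":0,"dx":0,"dy":0,"dz":0,"hand":-0.2}
    - {"wx":0,"wy":0,"wz":0,"dx":0,"dy":0,"dz":0,"hand":-0.2}

```text
clock: 33.23
tool_pos: [0.5856, -0.3109, 0.02]
tcp_rot: [-90.1, 0.1, 78.4]
force: [-0.2, -1.0, -0.3]
grip_width: 0.0336
```

Emit:
servo_tool:
  deltas:
    - {"wx":0,"wy":0,"wz":0,"dx":0,"dy":-0.4,"dz":0,"hand":-0.2}
    - {"wx":0,"wy":0,"wz":0,"dx":0,"dy":-1,"dz":0,"hand":-0.2}
    - {"wx":0,"wy":0,"wz":0,"dx":0,"dy":-1,"dz":0,"hand":-0.2}
    - {"wx":0,"wy":0,"wz":0,"dx":0,"dy":-1,"dz":0,"hand":-0.2}
    - {"wx":0,"wy":0,"wz":0,"dx":0,"dy":-1,"dz":0,"hand":-0.2}

```text
clock: 33.65
tool_pos: [0.5851, -0.3106, 0.1979]
tcp_rot: [-90.0, 0.1, 78.4]
force: [1.5, 0.6, -0.1]
grip_width: 0.0348
```

```bash
python3 - <<'E'
from h import *
ci=camera_info('wrist');p,d=grab_frame('wrist');cv2.imwrite('pics/w17.png',p[:,:,::-1])
p,d=grab_frame('scene');cv2.imwrite('pics/s17.png',p[:,:,::-1])
W=cloud('scene',p,d);x,y,z=W[...,0],W[...,1],W[...,2]
n=np.array([-.4838,.8752]);c=np.array([.5606,.206])
hsv=cv2.cvtColor(p,cv2.COLOR_RGB2HSV);k=cv2.inRange(hsv,np.array((20,150,60)),np.array((35,255,255)))>0
q=W[k&(z>.1)&(z<.32)];Y=(q[:,:2]-c)@n;a=np.polyfit(q[:,2],Y,1);print('lean',np.degrees(np.arctan(a[0])))
print(sense()['tool_pos'])
E
```

```text
lean 5.434836410221511
[ 0.58937464 -0.31259739  0.20548704]
```

View pics/w17.png

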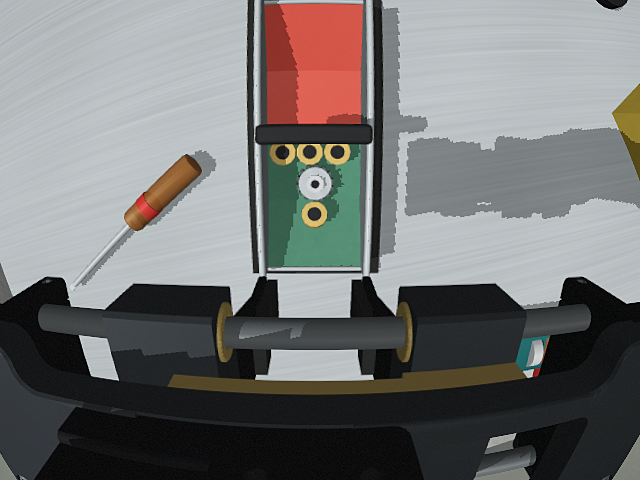

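View pics/s17.png

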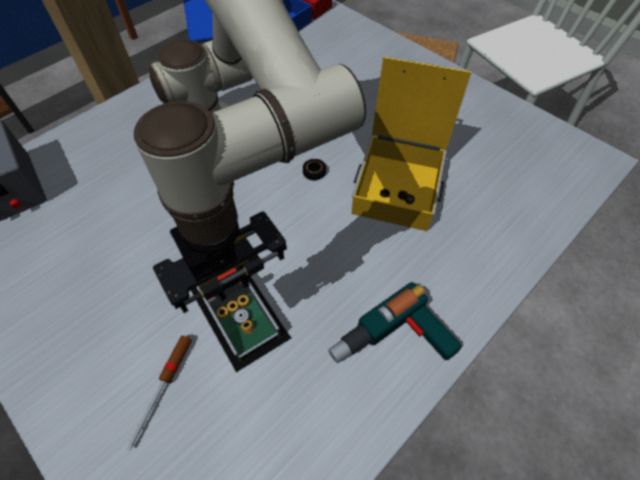

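The wrist view shows four bushes and the gear in the green bay and nothing in the red bay. The scene view shows three bearings in the box and the bench clear of parts. Next I'll close the lid by its bar.

```bash
python3 - <<'E'
from h import *
plan([.4825,.3450,.37],118.9,19)
E
```

```text
N 19 from [ 0.5894 -0.3126  0.2055] 78.47 step 0.9 yaw/row 2.13
wy -0.53 dx 0.82 dy -0.22 dz 0.31
wy -0.53 dx 0.83 dy -0.22 dz 0.28
wy -0.53 dx 0.84 dy -0.22 dz 0.25
wy -0.53 dx 0.85 dy -0.22 dz 0.22
wy -0.53 dx 0.86 dy -0.22 dz 0.19
wy -0.53 dx 0.86 dy -0.22 dz 0.15
wy -0.53 dx 0.87 dy -0.22 dz 0.12
wy -0.53 dx 0.87 dy -0.22 dz 0.09
wy -0.53 dx 0.87 dy -0.22 dz 0.06
wy -0.53 dx 0.88 dy -0.22 dz 0.02
wy -0.53 dx 0.88 dy -0.22 dz -0.01
wy -0.53 dx 0.88 dy -0.22 dz -0.04
wy -0.53 dx 0.87 dy -0.22 dz -0.07
wy -0.53 dx 0.87 dy -0.22 dz -0.11
wy -0.53 dx 0.87 dy -0.22 dz -0.14
wy -0.53 dx 0.86 dy -0.22 dz -0.17
wy -0.53 dx 0.85 dy -0.22 dz -0.2
wy -0.53 dx 0.85 dy -0.22 dz -0.23
wy -0.53 dx 0.84 dy -0.22 dz -0.26
```

Emit:
servo_tool:
  deltas:
    - {"wx":0,"wy":-0.53,"wz":0,"dx":0.7,"dy":-0.4,"dz":0.29,"hand":-0.5}
    - {"wx":0,"wy":-0.53,"wz":0,"dx":0.83,"dy":-0.4,"dz":0.28,"hand":-0.5}
    - {"wx":0,"wy":-0.53,"wz":0,"dx":0.84,"dy":-0.4,"dz":0.25,"hand":-0.5}
    - {"wx":0,"wy":-0.53,"wz":0,"dx":0.85,"dy":-0.4,"dz":0.22,"hand":-0.5}
    - {"wx":0,"wy":-0.53,"wz":0,"dx":0.86,"dy":-0.4,"dz":0.19,"hand":-0.5}
  grip_force: 25

```text
clock: 34.17
tool_pos: [0.5565, -0.1408, 0.2763]
tcp_rot: [-90.0, 0.1, 89.1]
force: [0.3, 0.8, 1.0]
grip_width: 0.0219
```

Emit:
servo_tool:
  deltas:
    - {"wx":0,"wy":-0.53,"wz":0,"dx":0.86,"dy":-0.4,"dz":0.15,"hand":-0.5}
    - {"wx":0,"wy":-0.53,"wz":0,"dx":0.87,"dy":-0.4,"dz":0.12,"hand":-0.5}
    - {"wx":0,"wy":-0.53,"wz":0,"dx":0.87,"dy":-0.4,"dz":0.09,"hand":-0.5}
    - {"wx":0,"wy":-0.53,"wz":0,"dx":0.87,"dy":-0.4,"dz":0.06,"hand":-0.5}
    - {"wx":0,"wy":-0.53,"wz":0,"dx":0.88,"dy":-0.4,"dz":0.02,"hand":-0.5}

```text
clock: 34.58
tool_pos: [0.5288, 0.0324, 0.3564]
tcp_rot: [-90.1, 0.1, 99.7]
force: [0.3, 0.9, -0.4]
grip_width: 0.0216
```

Emit:
servo_tool:
  deltas:
    - {"wx":0,"wy":-0.53,"wz":0,"dx":0.88,"dy":-0.1,"dz":-0.01,"hand":-0.5}
    - {"wx":0,"wy":-0.53,"wz":0,"dx":0.88,"dy":-0.1,"dz":-0.04,"hand":-0.5}
    - {"wx":0,"wy":-0.53,"wz":0,"dx":0.87,"dy":0,"dz":-0.07,"hand":-0.5}
    - {"wx":0,"wy":-0.53,"wz":0,"dx":0.87,"dy":0,"dz":-0.11,"hand":-0.5}
    - {"wx":0,"wy":-0.53,"wz":0,"dx":0.87,"dy":0,"dz":-0.14,"hand":-0.5}

```text
clock: 35.0
tool_pos: [0.5014, 0.2061, 0.3635]
tcp_rot: [-90.1, 0.1, 110.3]
force: [0.9, -0.1, -0.1]
grip_width: 0.0214
```

Emit:
servo_tool:
  deltas:
    - {"wx":0,"wy":-0.53,"wz":0,"dx":0.86,"dy":0,"dz":-0.17,"hand":-0.5}
    - {"wx":0,"wy":-0.53,"wz":0,"dx":0.85,"dy":0,"dz":-0.2,"hand":-0.5}
    - {"wx":0,"wy":-0.53,"wz":0,"dx":0.85,"dy":0,"dz":-0.23,"hand":-0.5}
    - {"wx":0,"wy":-0.53,"wz":0,"dx":0.7,"dy":0,"dz":-0.26,"hand":-0.5}
    - {"wx":0,"wy":0,"wz":0,"dx":0,"dy":0,"dz":0,"hand":-0.5}

```text
clock: 35.42
tool_pos: [0.4812, 0.3426, 0.3613]
tcp_rot: [-89.9, 0.0, 119.0]
force: [-0.5, -0.9, -1.0]
grip_width: 0.0217
```

Emit:
servo_tool:
  deltas:
    - {"wx":0,"wy":0,"wz":0,"dx":0,"dy":0,"dz":0,"hand":-0.5}
    - {"wx":0,"wy":0,"wz":0,"dx":0,"dy":0,"dz":0,"hand":-0.5}

```text
clock: 35.58
tool_pos: [0.4821, 0.3377, 0.363]
tcp_rot: [-90.0, 0.1, 118.7]
force: [-0.3, 0.2, 1.1]
grip_width: 0.0219
```

```bash
python3 - <<'E'
from h import *
go([.4825,.3450,.242])
ci=camera_info('wrist');p,d=grab_frame('wrist');cv2.imwrite('pics/w18.png',p[:,:,::-1]);np.savez('w18.npz',**ci)
E
```

```text
units dx 0.16 dy 3.02 dz -0.10 pos [0.4821 0.3377 0.363 ] [-9.000e+01  1.000e-01  1.187e+02]
```

View pics/w18.png

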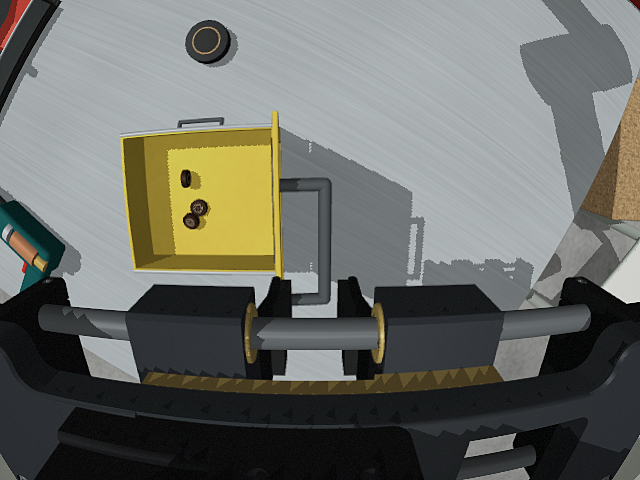

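```bash
python3 - <<'E'
from h import *
ci=dict(np.load('w18.npz'));a=wray(325,184,.257,ci);b=wray(324,299,.257,ci);m=(a+b)/2;print(a,b,m);go([m[0],m[1],.242])
E
```

```text
[0.44359221 0.32349161 0.257     ] [0.52328461 0.36701651 0.257     ] [0.48343841 0.34525406 0.257     ]
units dx 0.16 dy 3.03 dz -0.12 pos [0.4822 0.3372 0.3633] [-9.000e+01  1.000e-01  1.186e+02]
```

Emit:
servo_tool:
  deltas:
    - {"wx":0,"wy":-0.06,"wz":0,"dx":0.16,"dy":0.5,"dz":-0.12,"hand":-0.5}
    - {"wx":0,"wy":0,"wz":0,"dx":0,"dy":0.5,"dz":0,"hand":-0.5}
    - {"wx":0,"wy":0,"wz":0,"dx":0,"dy":0.6,"dz":0,"hand":-0.5}
    - {"wx":0,"wy":0,"wz":0,"dx":0,"dy":0.6,"dz":0,"hand":-0.5}
    - {"wx":0,"wy":0,"wz":0,"dx":0,"dy":0.5,"dz":0,"hand":-0.5}

```text
clock: 36.05
tool_pos: [0.4834, 0.344, 0.2542]
tcp_rot: [-90.0, 0.1, 118.8]
force: [0.9, -0.2, 0.6]
grip_width: 0.0221
```

Emit:
servo_tool:
  deltas:
    - {"wx":0,"wy":0,"wz":0,"dx":0,"dy":0.3,"dz":0,"hand":-0.5}
    - {"wx":0,"wy":0,"wz":0,"dx":0,"dy":0,"dz":0,"hand":-0.5}
    - {"wx":0,"wy":0,"wz":0,"dx":0,"dy":0,"dz":0,"hand":-1}
    - {"wx":0,"wy":0,"wz":0,"dx":0,"dy":0,"dz":0,"hand":-1}
    - {"wx":0,"wy":0,"wz":0,"dx":0,"dy":0,"dz":0,"hand":-1}

```text
clock: 36.47
tool_pos: [0.484, 0.3462, 0.2452]
tcp_rot: [-90.2, -0.0, 118.9]
force: [-0.3, 1.0, 1.3]
grip_width: 0.0092
```

Emit:
servo_tool:
  deltas:
    - {"wx":0,"wy":0,"wz":0,"dx":0,"dy":0,"dz":0,"hand":-1}
    - {"wx":0,"wy":0,"wz":0,"dx":0,"dy":0,"dz":0,"hand":-1}
    - {"wx":0,"wy":0,"wz":0,"dx":0,"dy":0,"dz":0,"hand":-1}

```text
clock: 36.72
tool_pos: [0.484, 0.3462, 0.2451]
tcp_rot: [-90.2, 0.1, 118.9]
force: [-1.1, -0.3, 5.0]
grip_width: 0.0089
```

```bash
python3 - <<'E'
import numpy as np
r=.1938;f=1.862-np.arange(17)*(1.665/16)
n=-r*np.cos(f);z=r*np.sin(f)
for a,b in zip(np.diff(n)/.04,-np.diff(z)/.04):print(round(a,2),round(b,2))
E
```

```text
-0.49 -0.12
-0.5 -0.07
-0.5 -0.02
-0.5 0.04
-0.5 0.09
-0.48 0.14
-0.47 0.19
-0.44 0.24
-0.42 0.28
-0.39 0.32
-0.35 0.36
-0.31 0.4
-0.27 0.43
-0.22 0.45
-0.17 0.47
-0.12 0.49
```

Emit:
servo_tool:
  deltas:
    - {"wx":0,"wy":0,"wz":0,"dx":-0.25,"dy":-0.06,"dz":0,"hand":-1}
    - {"wx":0,"wy":0,"wz":0,"dx":-0.24,"dy":-0.06,"dz":0,"hand":-1}
    - {"wx":0,"wy":0,"wz":0,"dx":-0.5,"dy":-0.07,"dz":0,"hand":-1}
    - {"wx":0,"wy":0,"wz":0,"dx":-0.5,"dy":-0.02,"dz":0,"hand":-1}
    - {"wx":0,"wy":0,"wz":0,"dx":-0.5,"dy":0.04,"dz":0,"hand":-1}

```text
clock: 37.13
tool_pos: [0.5221, 0.2765, 0.2512]
tcp_rot: [-90.1, -0.0, 119.0]
force: [-1.4, 1.2, 2.3]
grip_width: 0.0089
```

Emit:
servo_tool:
  deltas:
    - {"wx":0,"wy":0,"wz":0,"dx":-0.5,"dy":0.09,"dz":0,"hand":-1}
    - {"wx":0,"wy":0,"wz":0,"dx":-0.48,"dy":0.14,"dz":0,"hand":-1}
    - {"wx":0,"wy":0,"wz":0,"dx":-0.47,"dy":0.19,"dz":0,"hand":-1}
    - {"wx":0,"wy":0,"wz":0,"dx":-0.44,"dy":0.24,"dz":0,"hand":-1}
    - {"wx":0,"wy":0,"wz":0,"dx":-0.42,"dy":0.28,"dz":0,"hand":-1}

```text
clock: 37.55
tool_pos: [0.5668, 0.1945, 0.2126]
tcp_rot: [-90.0, 0.0, 118.9]
force: [-0.2, 2.3, -0.2]
grip_width: 0.009
```

Emit:
servo_tool:
  deltas:
    - {"wx":0,"wy":0,"wz":0,"dx":-0.39,"dy":0.32,"dz":0,"hand":-1}
    - {"wx":0,"wy":0,"wz":0,"dx":-0.35,"dy":0.36,"dz":0,"hand":-1}
    - {"wx":0,"wy":0,"wz":0,"dx":-0.31,"dy":0.4,"dz":0,"hand":-1}
    - {"wx":0,"wy":0,"wz":0,"dx":-0.27,"dy":0.43,"dz":0,"hand":-1}
    - {"wx":0,"wy":0,"wz":0,"dx":-0.22,"dy":0.45,"dz":0,"hand":-1}

```text
clock: 37.97
tool_pos: [0.5961, 0.1406, 0.1334]
tcp_rot: [-90.0, 0.0, 118.9]
force: [-2.4, 4.6, 0.1]
grip_width: 0.0092
```

Emit:
servo_tool:
  deltas:
    - {"wx":0,"wy":0,"wz":0,"dx":-0.17,"dy":0.47,"dz":0,"hand":-1}
    - {"wx":0,"wy":0,"wz":0,"dx":-0.08,"dy":0.3,"dz":0,"hand":-1}
    - {"wx":0,"wy":0,"wz":0,"dx":-0.04,"dy":0.15,"dz":0,"hand":-1}
    - {"wx":0,"wy":0,"wz":0,"dx":0,"dy":0,"dz":0,"hand":-1}
    - {"wx":0,"wy":0,"wz":0,"dx":0,"dy":0,"dz":0,"hand":-1}

```text
clock: 38.38
tool_pos: [0.6011, 0.1311, 0.0981]
tcp_rot: [-89.9, 0.1, 118.9]
force: [-3.8, 2.4, 3.7]
grip_width: 0.0093
```

Emit:
servo_tool:
  deltas:
    - {"wx":0,"wy":0,"wz":0,"dx":0,"dy":0.05,"dz":0,"hand":-1}
    - {"wx":0,"wy":0,"wz":0,"dx":0,"dy":0,"dz":0,"hand":-1}
    - {"wx":0,"wy":0,"wz":0,"dx":0,"dy":0,"dz":0,"hand":-1}

```text
clock: 38.63
tool_pos: [0.6012, 0.1312, 0.098]
tcp_rot: [-89.9, 0.1, 119.0]
force: [-7.9, 2.9, 12.3]
grip_width: 0.0086
```

Emit:
servo_tool:
  deltas:
    - {"wx":0,"wy":0,"wz":0,"dx":0,"dy":0.05,"dz":0,"hand":-1}
    - {"wx":0,"wy":0,"wz":0,"dx":0,"dy":0,"dz":0,"hand":-1}
    - {"wx":0,"wy":0,"wz":0,"dx":0,"dy":0,"dz":0,"hand":-1}

```text
clock: 38.88
tool_pos: [0.6012, 0.1311, 0.0979]
tcp_rot: [-90.0, 0.1, 119.0]
force: [-10.7, 2.8, 20.0]
grip_width: 0.0088
```

Emit:
servo_tool:
  deltas:
    - {"wx":0,"wy":0,"wz":0,"dx":0,"dy":-0.06,"dz":0,"hand":-1}
    - {"wx":0,"wy":0,"wz":0,"dx":0,"dy":0,"dz":0,"hand":0}
    - {"wx":0,"wy":0,"wz":0,"dx":0,"dy":0,"dz":0,"hand":0}
    - {"wx":0,"wy":0,"wz":0,"dx":0,"dy":0,"dz":0,"hand":0}
    - {"wx":0,"wy":0,"wz":0,"dx":0,"dy":0,"dz":0,"hand":0}

```text
clock: 39.3
tool_pos: [0.6021, 0.1306, 0.0954]
tcp_rot: [-90.0, 0.1, 118.9]
force: [0.4, -0.3, 0.7]
grip_width: 0.0282
```

Emit:
servo_tool:
  deltas:
    - {"wx":0,"wy":0,"wz":0,"dx":0,"dy":-0.3,"dz":0,"hand":0}
    - {"wx":0,"wy":0,"wz":0,"dx":0,"dy":-0.7,"dz":0,"hand":0}
    - {"wx":0,"wy":0,"wz":0,"dx":0,"dy":-1,"dz":0,"hand":0}
    - {"wx":0,"wy":0,"wz":0,"dx":0,"dy":-1,"dz":0,"hand":0}
    - {"wx":0,"wy":0,"wz":0,"dx":0,"dy":-1,"dz":0,"hand":0}

```text
clock: 39.72
tool_pos: [0.6018, 0.1306, 0.2571]
tcp_rot: [-89.9, 0.1, 118.9]
force: [1.6, -0.1, -0.4]
grip_width: 0.0432
```

Emit:
servo_tool:
  deltas:
    - {"wx":0,"wy":0,"wz":0,"dx":0.3,"dy":-0.3,"dz":0.8,"hand":0}
    - {"wx":0,"wy":0,"wz":0,"dx":0.3,"dy":-0.3,"dz":0.8,"hand":0}
    - {"wx":0,"wy":0,"wz":0,"dx":0.3,"dy":-0.3,"dz":0.8,"hand":0}
    - {"wx":0,"wy":0,"wz":0,"dx":0.3,"dy":-0.3,"dz":0.8,"hand":0}
    - {"wx":0,"wy":0,"wz":0,"dx":0,"dy":0,"dz":0,"hand":0}

```text
clock: 40.13
tool_pos: [0.4633, 0.11, 0.3073]
tcp_rot: [-90.3, 0.1, 119.0]
force: [0.6, 0.0, 0.1]
grip_width: 0.0435
```

```bash
python3 - <<'E'
from h import *
print(sense()['force'],sense()['tool_pos'])
for n in ['scene','side']:
    p,d=grab_frame(n);cv2.imwrite(f'pics/{n}_end.png',p[:,:,::-1])
    W=cloud(n,p,d);x,y,z=W[...,0],W[...,1],W[...,2]
    hsv=cv2.cvtColor(p,cv2.COLOR_RGB2HSV);k=cv2.inRange(hsv,np.array((20,150,60)),np.array((35,255,255)))>0
    q=W[k&(x>.4)&(x<.75)&(y>.02)&(y<.36)&(z>.06)&(z<.12)]
    if len(q)<500: print(n,len(q));continue
    A=np.c_[q[:,0],q[:,1],np.ones(len(q))];m=np.ones(len(q),bool)
    for _ in range(8):
        co=np.linalg.lstsq(A[m],q[m,2],rcond=None)[0];m=abs(A@co-q[:,2])<.006
    print(n,'lid slope',co,np.degrees(co[:2]@np.array([.4838,-.8752])),q[m,2].mean())
E
```

```text
[0.61368974 0.04500194 0.14619379] [0.46330574 0.11002062 0.30726121]
scene lid slope [-0.00010113  0.0017354   0.07641763] -0.08982508968556616 0.07670595453228314
side lid slope [0.00121403 0.00107147 0.07660699] -0.020076675766540705 0.0775094522963594
```

View pics/scene_end.png

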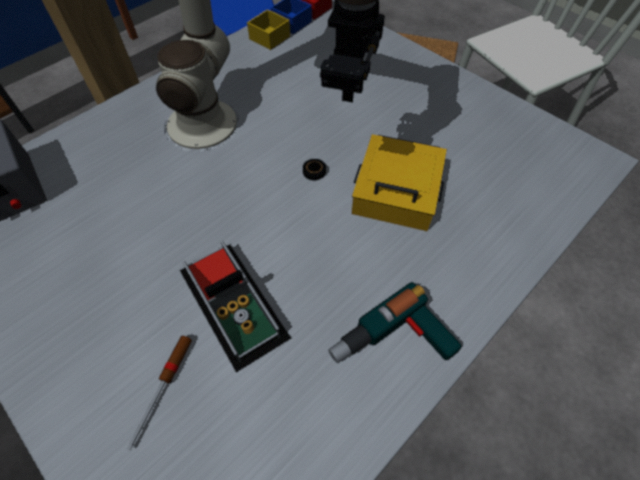

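View pics/side_end.png

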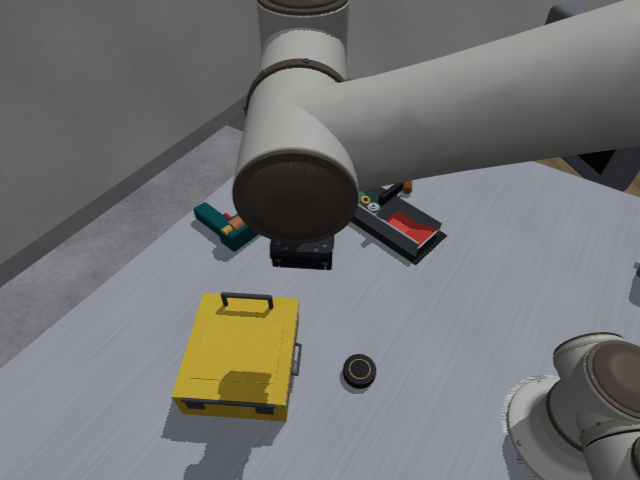

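The lid lies flat (slope under 0.1°), and its top face is at z ≈ 0.077, as it should be when shut. The tote stands on its mat with the gear and four bushes in the green bay, the red bay is empty, and the drill, screwdriver and tape haven't moved. I'll hand the job in.

```bash
python3 -c "
from rig import *
print(close_job())"
```

```text
the job is handed in; nothing more can be done
None
```

The job is done and was handed in at about 40 s; the hand-in reported no verdict.

**What I did**
- I swung the lid up by its bar to about 95°, where it stood by itself.
- I tipped the tote 45° over the box, and all three worn bearings slid in. The three bushes stayed in the green bay.
- I stood the tote back upright on its mat.
- I put the one gear and the one loose bush I found on the bench into the green bay.
- I shut the lid by its bar and pressed it down gently to its stop.

**Last checks**
- **Lid:** it lies flat to within 0.1° in both camera views, with its top face at the shut height.
- **Bearings:** three were visible in the box just before it was shut, as many as were in the red bay at the start.
- **Tote:** it stands on its mat with the gear and four bushes in the green bay, and the red bay is empty.
- **Left alone:** the drill, screwdriver and tape appear where they were at the start, and I saw no other good parts on the bench. The arm hid part of the last side view, including some of the drill and screwdriver, so there I went by the scene view.
- **Robot:** the arm was clear of everything at hand-in.

Position estimates from the different cameras disagreed by 3 to 6 mm. I settled this with wrist-camera fixes before each grasp. No check failed.

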